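# Clear up after stripping thermometers: cells into the safety jar, shells into their trays

## Task

Old pocket infrared thermometers have been stripped for recycling. Unlock the battery jar's child-resistant cap by pressing it down while turning it counter-clockwise, stand the cap open side down on the paper wipe, put every battery pack that is on the bench into the jar, then put the cap back on and press and turn it clockwise until it is locked again. Lay every left half-shell flat in the tray on the robot's left and every right half-shell flat in the tray on its right, all with the outside still up and on the tray's floor, not on each other, and leave the other things on the bench where they are.

Things in the scene. Friction and masses are not known exactly. Their poses are not given: they have to be found in the camera images.
- jar: White squat jar for spent batteries in a round bench clamp, screwed down. Origin on the bench under its axis, z up. Clamp base 100 mm across, 6 mm high; clamp ring 90 mm across, 32 mm high, screw knob to +x; jar body 80 mm across, flat shoulder at 52 mm; neck 44 mm across (57 mm over its tracks), rim at 86.5 mm. x axis through the two black marks on the shoulder
- jar_mouth (a point): Centre of the jar's round mouth, in the plane of its rim, 86.5 mm above the bench; the mouth is 40 mm across inside, the jar is empty and 77 mm deep. Axes as the jar's
- jar_mark (a point): One of the two black marks on the jar's shoulder (on its +x and -x side). The cap is locked when its rib points to the marks. To lock: set the cap on with its rib 65 to 140 degrees counter-clockwise of the marks (seen from above), press it down 3.5 to 5 mm from where it rests, turn it clockwise, kept down, to the end stop at the marks (3 degrees past them), then let it up
- cap_mid (a point): Child-resistant cap of the jar: round ribbed grey cap, 66 mm across, 28 mm high, open below, 35 g, the same after a half turn. Point on its axis, half-way up (14 mm above its lower edge), z up; x along the thin black rib on its flat top. On the jar and locked its top is 98 mm above the bench. Any direction of grip across it will do
- cap_top (a point): Centre of the cap's flat top. To unlock: press the cap down 3.5 to 5 mm (spring: 8 to 11 N) and, kept down, turn it counter-clockwise (from above) past two ratchet teeth; 65 to 140 degrees past locked it lifts straight off. Let up too early it springs into a second notch 32 degrees past locked; unpressed it does not turn. Inside the skirt are two lugs, under the rib's ends
- liner (a joint): Sprung liner disc in the cap, by which the cap bears on the jar's rim: how far it is pressed in (m). 0 off the jar, about 0.0005 on the jar in a notch, at most 0.006; the lugs pass under the ratchet teeth above 0.0037
- wipe_mid (a point): Centre of the top of the square paper wipe, 95 mm wide, 1.5 mm thick, fixed to the bench beside the jar: clear place where the cap is to stand
- tray_left_in (a point): Centre of the inner floor (3 mm above the bench) of the left parts tray, the one on the robot's left (+y): flat open blue plastic tray, 180 mm (its x) by 130 mm (its y), walls 3 mm thick and 20 mm high, fixed
- tray_right_in (a point): The same for the right parts tray, an equal tray on the robot's right (-y)
- left1_mid (a point): Left-hand half-shell of a pistol-shaped thermometer, white, lying outside up, 15 mm high, 35 g, or None if absent. Point: on the barrel's centre line, half-way up; x to the grey nozzle (26 mm ahead; barrel's rear 50 mm behind), z up. Barrel 24 mm wide: grip across it here. Handle, 22 mm wide, branches off to +y (left if the nozzle points away from you), 15 to 45 mm behind, ends 50 mm out
- left2_mid (a point): Left-hand half-shell of a pistol-shaped thermometer, white, lying outside up, 15 mm high, 35 g, or None if absent. Point: on the barrel's centre line, half-way up; x to the grey nozzle (26 mm ahead; barrel's rear 50 mm behind), z up. Barrel 24 mm wide: grip across it here. Handle, 22 mm wide, branches off to +y (left if the nozzle points away from you), 15 to 45 mm behind, ends 50 mm out
- right1_mid (a point): Right-hand half-shell of a pistol-shaped thermometer, white, lying outside up, 15 mm high, 35 g, or None if absent. Point: on the barrel's centre line, half-way up; x to the grey nozzle (26 mm ahead; barrel's rear 50 mm behind), z up. Barrel 24 mm wide: grip across it here. Handle, 22 mm wide, branches off to -y (right if the nozzle points away from you), 15 to 45 mm behind, ends 50 mm out
- right2_mid (a point): Right-hand half-shell of a pistol-shaped thermometer, white, lying outside up, 15 mm high, 35 g, or None if absent. Point: on the barrel's centre line, half-way up; x to the grey nozzle (26 mm ahead; barrel's rear 50 mm behind), z up. Barrel 24 mm wide: grip across it here. Handle, 22 mm wide, branches off to -y (right if the nozzle points away from you), 15 to 45 mm behind, ends 50 mm out
- pack1_mid (a point): Spent lithium battery pack: black block with a grey band and two brass contacts, 25 mm (x) by 16 mm (y) by 12 mm high, 20 g, lying flat on the bench; this point is its centre, z up. None if absent
- pack2_mid (a point): Spent lithium battery pack: black block with a grey band and two brass contacts, 25 mm (x) by 16 mm (y) by 12 mm high, 20 g, lying flat on the bench; this point is its centre, z up. None if absent
- pack3_mid (a point): Spent lithium battery pack: black block with a grey band and two brass contacts, 25 mm (x) by 16 mm (y) by 12 mm high, 20 g, lying flat on the bench; this point is its centre, z up. None if absent
- petri: Glass Petri dish, 62 mm across, 13 mm high; origin under its middle. Not part of the job, leave it
- pen: Marker pen, 130 mm long, 13 mm thick; origin under its middle. Not part of the job, leave it
- driver: Small screwdriver with a black handle, 140 mm long; origin under its middle. Not part of the job, leave it
- slidebox: Grey slide box with white lid, 82 x 32 x 28 mm; origin under its middle. Not part of the job, leave it
- pot: Clear specimen pot with white lid, 42 mm across, 58 mm high; origin under its middle. Not part of the job, leave it
- timer: White bench timer, 62 mm square, 16 mm high; origin under its middle. Not part of the job, leave it
Not all that is in view belongs to the job. What is shaped like the part that bears left1_mid but purple or turquoise is not meant.

How it is judged:
By the outcome, as a careful person would: the job done as asked, in the order asked, and still so for the second after the job is handed in, with the robot touching nothing.
Of left1, left2, right1, right2 only 3 to 4 are there at a start; the rules pass over those that are not, and their reading is None.
Of pack1, pack2, pack3 only 2 to 3 are there at a start; the rules pass over those that are not, and their reading is None.
At some moment in a run one of left1, left2, right1, right2 may be knocked a few centimetres aside while the robot is not near it.
It also fails if it takes over 210 s, if anything falls off the work surface, if the arm or the gripper's body presses on something with over 40 N, if the wrist force passes 120 N, or if a joint passes its speed limit or range.

## Robot

A 7-joint arm with a two-finger parallel gripper is mounted at the origin on the work surface. World frame = base frame: x ahead of the robot, y to its left, z up, the work surface at z = 0. Lengths are in m, angles in degrees, forces in N, time in s.
With the tool pointing down it reaches from about 0.425 to 1.025 m from the base axis. Payload 3.6 kg.
Tool frame: the origin (TCP) lies between the finger pads; the fingertips stand 17 mm ahead of it and the grasp point (between the pads) lies 2 mm behind it (tip_extent is the distance from the TCP to the fingertips, in m); z points along the fingers, y is the line along which they close (so a half turn about z gives the same grasp; the last joint's range is limited). The gripper opens to 85 mm and grips with 20 to 120 N. Pads are 22 mm wide; open, the fingers measure 114 mm over their backs; the gripper's body (76 mm by 85 mm) begins 54 mm behind the grasp point. The pads swing forward as they close: fully open they stand 13 mm farther back than shut.
Start: joints at [70.961, 33.873, 2.773, 92.16, -1.908, 54.013, -1.931], TCP at [0.171, -0.704, 0.248] pointing down, gripper open.
Joint ranges: [-153.93, 153.93], [-27.13, 128.08], [-72.61, 78.16], [10.71, 143.7], [-87.88, 267.88], [4.46, 118.87], [-176.78, 176.78]. Speed limits (degrees/s): [147.25, 147.25, 180, 180, 180, 180, 180].

## Interface

Orientations are given as a 3x3 rotation matrix whose columns are the frame's x, y, z axes.
In Python, from station import observe, capture, camera_info, finish_job, tip_extent gives the robot as it stands.
- The arm moves only by the shell command python3 -m jog 'ROWS' [OPENING] [FORCE]. ROWS is JSON, a list of rows, each an object of numbers: "x", "y", "z": the shift along the tool's x, y, z as a fraction of full scale; "twist": the turn about the tool's z as a fraction of full scale. In form: [{"x": .., "y": .., "z": .., "twist": ..}, ...]. A call has 1 to 12 rows; each row shifts and turns the commanded pose from where the row before left it, along the tool's axes as they then stand; what a row does not reach is not made up. Full scale, the value 1, is 0.3 m for a shift and pi rad for a turn. A row lasts 1/8 s, in which the tool goes at most 62.5 mm and 10.7 degrees, less where a joint would pass 70% of its speed; a pose out of reach is approached as far as the arm can. A call with a number of a shift or a turn outside -1 to 1 is refused whole. A call with a gripper value outside its range is refused whole. OPENING is the closure, from -1 (fully open) to 1 (shut), so that 0 is half open, set as the call begins (- or left out, the last holds). The fingers move at their own pace and stop on an object; FORCE is the grip in N (left out, the last holds). Time passes only in rows, so rows that do not move let the fingers close. It gives the time, the measured TCP pose, the force, the opening and the grip force at its end, in the units of the state.
- observe(): the state, without advancing time (a new reading comes with each control period).
- capture(name): name is "scene" or "side" or "wrist"; returns the picture (384x512x3 uint8, blue, green, red); there is no depth.
- camera_info(name): a dict with "intrinsics" (3x3 intrinsics, pixels), "R" (3x3) and "t" (3): a world point X has camera coordinates R X + t. Camera axes: x right, y down, z forward; pixel columns grow to the right and rows downward; lengths in m; the calibration is good to about 2 mm. A picture is of the moment at which its call begins: read the wrist's pose just before it. camera_info takes no time and is no camera call; for the wrist camera it gives the pose at the moment of the call.
- finish_job(): hands the job in; it is judged then, once.
The state is a dict: "time_s": time; "joints": joint angles; "joint_vel": joint speeds; "joint_torque": joint torques, N m; "position": TCP position; "ee_rot": TCP orientation; "contact_force": force on the tool from outside, world axes, zero at the start; "moment": the same for the moment, N m; "gripper_width": opening from 0.0 (shut) to 1.0 (fully open); "finger_force": force on a finger pad.
Only numpy, scipy, OpenCV 4.12 (cv2) and the standard library are available. Lean on these libraries where they do the work, as an engineer would, in place of code of your own. Each camera call takes 0.05 s, during which the arm holds its last target. There are 200 camera calls.

## Working session

There is one attempt and no reset: what is moved stays moved. The work goes in short steps, Python scripts to look and compute and a shell command to move; the robot and the scene stay as the last step left them, time stands still between calls to the robot, and variables do not carry over. Pictures are saved under pics/ and viewed, at most 14 in all, crops included, and the job is handed in when it is done.

```bash
ls; mkdir -p pics; cat > h.py <<'E'
import numpy as np,cv2
from station import *
def ray(cam,uv,z,info=None):
    i=info or camera_info(cam);K=np.array(i["intrinsics"]);R=np.array(i["R"]);t=np.array(i["t"])
    d=R.T@np.linalg.inv(K)@np.array([uv[0],uv[1],1.]);c=-R.T@t
    return c+d*(z-c[2])/d[2]
def proj(cam,X,info=None):
    i=info or camera_info(cam);p=np.array(i["intrinsics"])@(np.array(i["R"])@np.array(X)+np.array(i["t"]));return p[:2]/p[2]
E
python3 - <<'E'
from h import *
for n in("scene","side","wrist"):
    cv2.imwrite(f"pics/{n}0.png",cv2.resize(capture(n),(800,600),interpolation=cv2.INTER_CUBIC))
    i=camera_info(n);print(n,np.round(i["intrinsics"],1).tolist(),np.round(-np.array(i["R"]).T@i["t"],3))
o=observe();print(np.round(o["ee_rot"],3),o["position"],o["time_s"],tip_extent,o["contact_force"])
E
```

```text
pics
scene [[424.6, 0.0, 259.8], [0.0, 424.6, 192.2], [0.0, 0.0, 1.0]] [ 0.94  -0.405  0.884]
side [[467.9, 0.0, 256.2], [0.0, 467.9, 195.1], [0.0, 0.0, 1.0]] [0.418 1.091 0.769]
wrist [[321.0, 0.0, 255.1], [0.0, 321.0, 193.2], [0.0, 0.0, 1.0]] [ 0.237 -0.689  0.372]
[[ 0.972  0.237 -0.001]
 [ 0.237 -0.972  0.002]
 [-0.    -0.002 -1.   ]] [ 0.17134759 -0.70380991  0.24739548] 0.15 0.017 [ 0.51041536 -0.61885282 -0.70012044]
```

View pics/scene0.png

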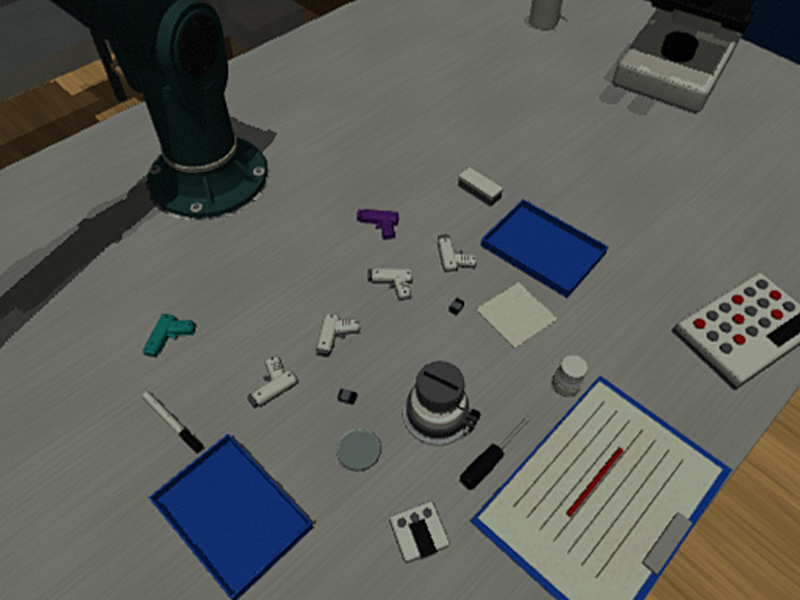

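View pics/side0.png

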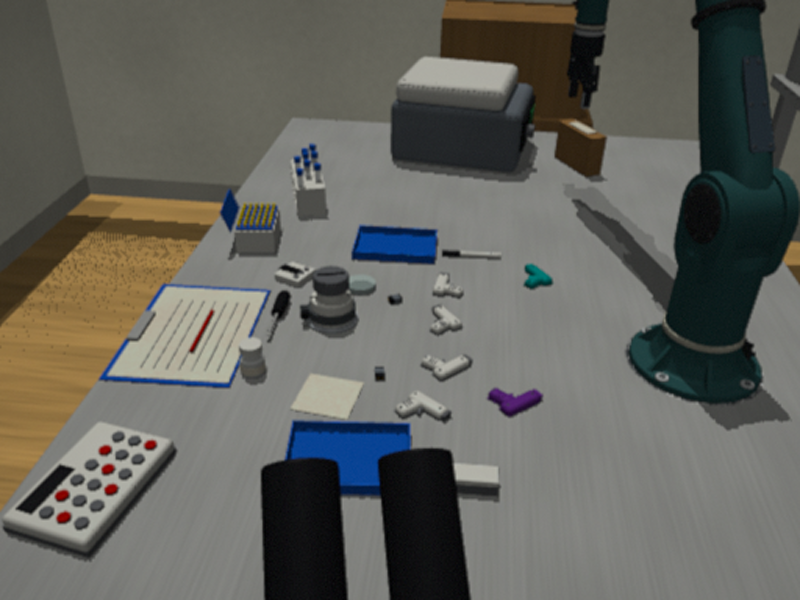

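```bash
python3 - <<'E'
from h import *
a=capture("scene");cv2.imwrite("pics/raw_scene.png",a)
c=a[100:300,150:360];cv2.imwrite("pics/crop1.png",cv2.resize(c,None,fx=2.85,fy=2.85,interpolation=cv2.INTER_CUBIC))
hsv=cv2.cvtColor(a,cv2.COLOR_BGR2HSV)
def blobs(name,m,z,lo,hi):
    n,l,s,ce=cv2.connectedComponentsWithStats(m.astype(np.uint8)*255)
    for k in range(1,n):
        if lo<s[k,4]<hi:
            cs,_=cv2.findContours((l==k).astype(np.uint8),0,1)
            P=np.array([ray("scene",q,z)[:2]*1000 for q in max(cs,key=len)[:,0]],np.float32)
            r=cv2.minAreaRect(P);print(name,np.round(ce[k]),"px",s[k,4],"xy",np.round(r[0]),"size",np.round(r[1]),"ang",round(r[2]))
h,s,v=cv2.split(hsv)
blobs("blue",(h>105)&(h<125)&(s>120),0.02,300,9000)
blobs("white",(v>165)&(s<40),0.012,60,3000)
blobs("dark",(v<55),0.012,15,1500)
i=camera_info("scene");print(np.linalg.norm(ray("scene",(256,192),0)+np.array(i["R"]).T@i["t"]))
E
```

```text
blue [496.  17.] px 1079 xy [ 502. 1269.] size [126. 286.] ang 26
blue [348. 158.] px 2621 xy [568. 314.] size [182. 143.] ang 6
blue [388. 320.] px 1293 xy [905.  23.] size [216. 305.] ang 2
blue [148. 330.] px 5735 xy [ 576. -350.] size [185. 130.] ang 2
dark [4. 1.] px 38 xy [-820.  -10.] size [45. 28.] ang 48
dark [418.  62.] px 94 xy [460. 827.] size [191.  16.] ang 12
dark [307. 124.] px 129 xy [398. 333.] size [85. 40.] ang 22
dark [352. 144.] px 231 xy [532. 364.] size [206.  99.] ang 39
dark [252. 142.] px 16 xy [344. 171.] size [ 8. 35.] ang 23
dark [235. 141.] px 31 xy [306. 137.] size [38. 11.] ang 33
dark [248. 151.] px 22 xy [360. 139.] size [23. 14.] ang 56
dark [343. 172.] px 265 xy [599. 278.] size [216. 105.] ang 40
dark [297. 170.] px 18 xy [502. 183.] size [39.  7.] ang 53
dark [243. 179.] px 37 xy [424.  60.] size [53. 19.] ang 18
dark [487. 182.] px 24 xy [875. 521.] size [17. 14.] ang 88
dark [479. 186.] px 22 xy [868. 492.] size [17. 13.] ang 46
dark [292. 196.] px 46 xy [550. 112.] size [17. 30.] ang 11
dark [488. 194.] px 26 xy [896. 486.] size [16. 16.] ang
[... 898 characters left out ...]
.] ang 29
dark [497. 230.] px 24 xy [965. 401.] size [68.  2.] ang 79
dark [280. 233.] px 23 xy [604.  11.] size [36.  7.] ang 52
dark [283. 261.] px 735 xy [662. -36.] size [108. 105.] ang 29
dark [171. 254.] px 58 xy [ 474. -201.] size [75. 23.] ang 66
dark [222. 254.] px 61 xy [ 551. -126.] size [27. 19.] ang 31
dark [122. 282.] px 120 xy [ 451. -330.] size [45. 13.] ang 4Traceback (most recent call last):
  File "<stdin>", line 15, in <module>
  File "<stdin>", line 10, in blobs
  File "h.py", line 4, in ray
    i=info or camera_info(cam);K=np.array(i["intrinsics"]);R=np.array(i["R"]);t=np.array(i["t"])
              ~~~~~~~~~~~^^^^^
ValueError: time passes only in moves, steps and waits
```

View pics/crop1.png

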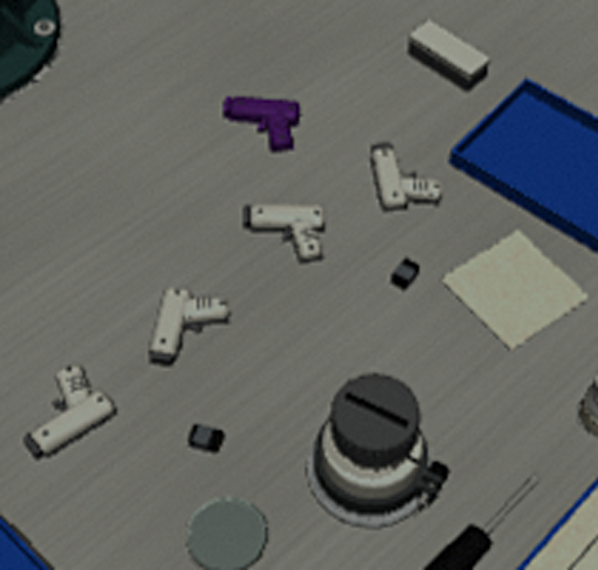

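```bash
cat > h.py <<'E'
import numpy as np,cv2
from station import *
_c={}
def inf(cam):
    if cam not in _c:_c[cam]=camera_info(cam)
    return _c[cam]
def ray(cam,uv,z):
    i=inf(cam);K=np.array(i["intrinsics"]);R=np.array(i["R"]);t=np.array(i["t"])
    d=R.T@np.linalg.inv(K)@np.array([uv[0],uv[1],1.]);c=-R.T@t
    return c+d*(z-c[2])/d[2]
def proj(cam,X):
    i=inf(cam);p=np.array(i["intrinsics"])@(np.array(i["R"])@np.array(X)+np.array(i["t"]));return p[:2]/p[2]
def tool(X,o=None):
    "shift (fractions of 0.3 m) along tool axes to bring TCP to X; current heading of tool x, y in degrees"
    o=o or observe();R=np.array(o["ee_rot"]);d=R.T@(np.array(X)-o["position"])/0.3
    print("shift frac",np.round(d,3),"xhead",round(np.degrees(np.arctan2(R[1,0],R[0,0])),1),"pos",np.round(o["position"],4),"t",round(o["time_s"],2))
def rects(cam,m,z,lo,hi,show=None):
    n,l,s,ce=cv2.connectedComponentsWithStats(m.astype(np.uint8));out=[]
    for k in range(1,n):
        if lo<s[k,4]<hi:
            cs,_=cv2.findContours((l==k).astype(np.uint8),0,1)
            P=np.array([ray(cam,q,z)[:2]*1000 for q in max(cs,key=len)[:,0]],np.float32)
            r=cv2.minAreaRect(P);out.append((ce[k],P,r))
            if show:print(show,np.round(ce[k]),"px",s[k,4],"xy",np.round(r[0],1),"size",np.round(r[1],1),"ang",round(r[2],1))
    return out
E
python3 - <<'E'
from h import *
f=lambda u,v,z:np.round(ray("scene",(150+u/2.85,100+v/2.85),z)*1000,0)[:2]
print("cap",f(375,412,.098),"rib",f(346,394,.098),f(407,425,.098))
for n,a,b in(("A",(380,148),(395,207)),("B",(246,215),(323,216)),("C",(159,360),(180,290)),("D",(33,453),(110,403))):print(n,f(*a,.008),f(*b,.008))
print("packs",f(405,272,.008),f(206,438,.008),"wipe",f(516,290,.001),"petri",f(228,535,.01),"knob",f(440,470,.02))
tool([.56,-.03,.36])
E
```

```text
cap [661. -48.] rib [635. -53.] [685. -39.]
A [428. 208.] [490. 164.]
B [401.  57.] [451. 108.]
C [ 467. -104.] [423. -43.]
D [ 464. -234.] [ 471. -160.]
packs [548. 116.] [ 550. -124.] wipe [627. 178.] petri [ 626. -168.] knob [705. -13.]
shift frac [ 1.79  -1.877 -0.372] xhead 13.7 pos [ 0.1714 -0.704   0.2476] t 0.2
```

```bash
python3 -m jog '[{"x":0.1,"y":-0.1,"z":-0.06},{"x":0.13,"y":-0.13,"z":-0.06},{"x":0.13,"y":-0.13,"z":-0.06},{"x":0.13,"y":-0.13,"z":-0.06},{"x":0.13,"y":-0.13,"z":-0.06},{"x":0.13,"y":-0.13},{"x":0.13,"y":-0.13},{"x":0.13,"y":-0.13},{"x":0.13,"y":-0.13},{"x":0.13,"y":-0.13},{"x":0.13,"y":-0.13},{"x":0.13,"y":-0.13}]' -1 && python3 -m jog '[{"x":0.13,"y":-0.13},{"x":0.13,"y":-0.13},{"x":0.1,"y":-0.13},{},{}]'; python3 - <<'E'
from h import *
tool([.66,-.04,.3]);i=inf("wrist");print(np.round(i["R"],3),-np.array(i["R"]).T@i["t"])
a=capture("wrist");cv2.imwrite("pics/w1.png",a)
v=cv2.cvtColor(a,cv2.COLOR_BGR2HSV)
rects("wrist",v[...,2]<45,.098,40,4000,"dark")
E
```

```text
shift frac [ 2.106 -1.765 -0.172] xhead 13.7 pos [ 0.1714 -0.704   0.2476] t 0.2
[[ 0.237 -0.972 -0.002]
 [-0.936 -0.229  0.267]
 [-0.26  -0.061 -0.964]] [ 0.23725856 -0.68882247  0.37196302]schema error: expected keys x, y, z, twist
```

View pics/w1.png

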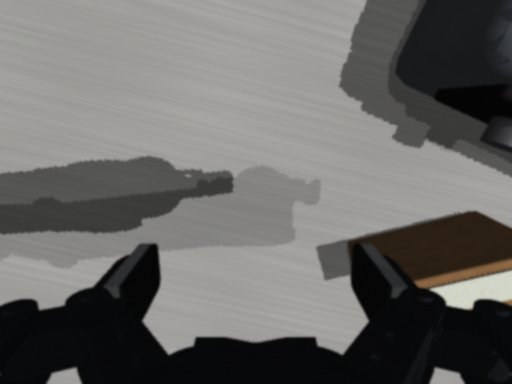

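```bash
python3 -m jog '[{"x":0.1,"y":-0.1,"z":-0.06,"twist":0},{"x":0.13,"y":-0.13,"z":-0.06,"twist":0},{"x":0.13,"y":-0.13,"z":-0.06,"twist":0},{"x":0.13,"y":-0.13,"z":-0.06,"twist":0},{"x":0.13,"y":-0.13,"z":-0.06,"twist":0},{"x":0.13,"y":-0.13,"z":0,"twist":0},{"x":0.13,"y":-0.13,"z":0,"twist":0},{"x":0.13,"y":-0.13,"z":0,"twist":0},{"x":0.13,"y":-0.13,"z":0,"twist":0},{"x":0.13,"y":-0.13,"z":0,"twist":0},{"x":0.13,"y":-0.13,"z":0,"twist":0},{"x":0.13,"y":-0.13,"z":0,"twist":0}]' -1 && python3 -m jog '[{"x":0.13,"y":-0.13,"z":0,"twist":0},{"x":0.13,"y":-0.13,"z":0,"twist":0},{"x":0.1,"y":-0.13,"z":0,"twist":0},{"x":0,"y":0,"z":0,"twist":0},{"x":0,"y":0,"z":0,"twist":0}]'; python3 - <<'E'
from h import *
tool([.66,-.04,.3])
a=capture("wrist");cv2.imwrite("pics/w2.png",a)
v=cv2.cvtColor(a,cv2.COLOR_BGR2HSV)
rects("wrist",v[...,2]<45,.098,40,40000,"dark")
E
```

```text
time_s: 1.75
position: [0.5095, -0.1484, 0.3385]
ee_rot: [[0.972, 0.236, 0.0], [0.236, -0.972, -0.0], [0.0, 0.0, -1.0]]
contact_force: [0.8, -0.5, -0.5]
gripper_width: 1.0
finger_force: 0.0
time_s: 2.38
position: [0.5857, -0.0113, 0.338]
ee_rot: [[0.972, 0.236, -0.001], [0.236, -0.972, -0.001], [-0.001, 0.001, -1.0]]
contact_force: [-0.1, -0.8, -0.6]
gripper_width: 0.998
finger_force: 0.0
shift frac [0.218 0.151 0.127] xhead 13.7 pos [ 0.5857 -0.0113  0.338 ] t 2.38
dark [328.  32.] px 1166 xy [738.4 -52.9] size [20.9 57.6] ang 1.0
dark [428.  46.] px 482 xy [ 750.3 -158.6] size [14.4 34.4] ang 66.6
dark [282.  69.] px 97 xy [693.5 -16.7] size [11.   9.6] ang 14.7
dark [302. 110.] px 136 xy [656.8 -48.6] size [49.   2.2] ang 15.9
dark [267. 117.] px 113 xy [642.7 -13.6] size [50.7 12.6] ang 25.8
dark [434. 204.] px 353 xy [ 585.4 -230. ] size [138.4   5.1] ang 1.4
dark [157. 160.] px 65 xy [564.8  98.3] size [12.   5.7] ang 9.0
dark [321. 192.] px 53 xy [572.7 -96.3] size [ 7.3 10.6] ang 16.5
dark [  3. 224.] px 298 xy [441.6 266.8] size [64.5  7.1] ang 1.8
dark [501. 250.] px 266 xy [ 555.  -333.8] size [71.   7.4] ang 0.8
dark [255. 337.] px 37609 xy [385.7 -61.6] size [211.5 720.7] ang 13.6
```

View pics/w2.png

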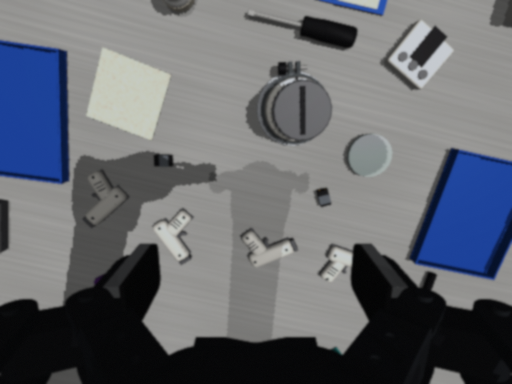

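```bash
python3 - <<'E'
from h import *
tool([.658,-.048,.18]);print(np.round(observe()["joints"],1))
E
```

```text
shift frac [0.207 0.172 0.527] xhead 13.6 pos [ 0.5856 -0.0123  0.338 ] t 2.42
[  6.9  18.9 -13.2 104.7   5.1  57.1 -84.9]
```

```bash
python3 -m jog '[{"x":0.05,"y":0.04,"z":0.13,"twist":0},{"x":0.05,"y":0.04,"z":0.13,"twist":0},{"x":0.05,"y":0.04,"z":0.13,"twist":0},{"x":0.057,"y":0.052,"z":0.137,"twist":0},{"x":0,"y":0,"z":0,"twist":0},{"x":0,"y":0,"z":0,"twist":0}]' ; python3 - <<'E'
from h import *
tool([.658,-.048,.081])
a=capture("wrist");cv2.imwrite("pics/w3.png",a)
v=cv2.cvtColor(a,cv2.COLOR_BGR2HSV)
rects("wrist",v[...,2]<45,.098,40,4000,"dark")
E
```

```text
time_s: 3.18
position: [0.6584, -0.047, 0.1812]
ee_rot: [[0.972, 0.235, 0.0], [0.235, -0.972, -0.0], [0.0, 0.0, -1.0]]
contact_force: [0.5, 0.2, 0.4]
gripper_width: 0.998
finger_force: 0.0
shift frac [-0.002  0.003  0.334] xhead 13.6 pos [ 0.6584 -0.047   0.1812] t 3.17
dark [303.  72.] px 2411 xy [749.7 -55.2] size [17.8 50. ] ang 1.4
dark [452.  93.] px 1115 xy [ 759.9 -147.7] size [13.5 31.2] ang 66.3
dark [235. 126.] px 185 xy [708.4 -21.6] size [11.   7.2] ang 16.8
dark [248. 160.] px 74 xy [690.2 -34.7] size [ 4.1 19.2] ang 24.1
dark [211. 167.] px 42 xy [678.5 -12.1] size [ 2. 17.] ang 77.9
dark [254. 219.] px 3292 xy [652.5 -48. ] size [52.  54.2] ang 48.4
dark [ 75. 246.] px 318 xy [600.2  70.1] size [13.4 20.9] ang 10.5
dark [299. 288.] px 135 xy [606.3 -92.9] size [ 9. 10.] ang 32.3
```

View pics/w3.png

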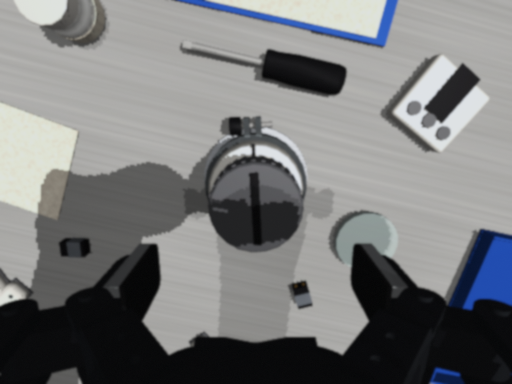

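```bash
python3 - <<'E'
from h import *
a=ray("wrist",(254.5,172.5),.098);b=ray("wrist",(257,244.5),.098);c=(a+b)/2
print(a,b,c,np.linalg.norm(a-b),np.degrees(np.arctan2(*(a-b)[1::-1])))
print(ray("wrist",(255.5,208),.098)); tool([c[0],c[1],.081])
E
```

```text
[ 0.68236471 -0.04080606  0.098     ] [ 0.63253643 -0.05469165  0.098     ] [ 0.65745057 -0.04774886  0.098     ] 0.05172685303763202 15.571501345795282
[ 0.65853726 -0.04728135  0.098     ]
shift frac [-0.006  0.003  0.336] xhead 13.6 pos [ 0.6588 -0.0464  0.1819] t 3.23
```

```bash
Z='{"x":0,"y":0,"z":0,"twist":0}'; python3 -m jog '[{"x":-0.003,"y":0.003,"z":0.1,"twist":0},{"x":0,"y":0,"z":0.1,"twist":0},{"x":0,"y":0,"z":0.1,"twist":0},{"x":0,"y":0,"z":0.033,"twist":0},{"x":0,"y":0,"z":0,"twist":0},{"x":0,"y":0,"z":0,"twist":0}]'; python3 -m jog '[{"x":0,"y":0,"z":0,"twist":0},{"x":0,"y":0,"z":0,"twist":0},{"x":0,"y":0,"z":0,"twist":0},{"x":0,"y":0,"z":0,"twist":0},{"x":0,"y":0,"z":0,"twist":0}]' 0.5 80
```

```text
time_s: 3.98
position: [0.6592, -0.0471, 0.0821]
ee_rot: [[0.972, 0.237, 0.003], [0.237, -0.972, -0.0], [0.003, 0.001, -1.0]]
contact_force: [-0.0, 0.3, -0.2]
gripper_width: 0.999
finger_force: 0.0
time_s: 4.6
position: [0.6588, -0.0472, 0.0821]
ee_rot: [[0.972, 0.236, 0.002], [0.236, -0.972, -0.0], [0.002, 0.001, -1.0]]
contact_force: [-0.9, 0.7, 7.2]
gripper_width: 0.758
finger_force: 85.8
```

```bash
python3 -m jog '[{"x":0,"y":0,"z":0.005,"twist":0},{"x":0,"y":0,"z":0,"twist":0},{"x":0,"y":0,"z":0,"twist":0}]';  python3 -m jog '[{"x":0,"y":0,"z":0.004,"twist":0},{"x":0,"y":0,"z":0,"twist":0},{"x":0,"y":0,"z":0,"twist":0}]';
```

```text
time_s: 4.97
position: [0.6588, -0.0472, 0.0808]
ee_rot: [[0.972, 0.237, 0.002], [0.237, -0.972, -0.0], [0.002, 0.001, -1.0]]
contact_force: [-2.1, -0.3, 8.4]
gripper_width: 0.752
finger_force: 85.8
time_s: 5.35
position: [0.6589, -0.0472, 0.0797]
ee_rot: [[0.972, 0.236, 0.002], [0.236, -0.972, -0.0], [0.002, 0.001, -1.0]]
contact_force: [-2.7, -0.1, 8.3]
gripper_width: 0.753
finger_force: 85.9
```

```bash
python3 -m jog '[{"x":0,"y":0,"z":0.004,"twist":0},{"x":0,"y":0,"z":0,"twist":0},{"x":0,"y":0,"z":0,"twist":0}]'; python3 - <<'E'
from h import *
print(ray("wrist",(255.5,208),.098),observe()["moment"])
cv2.imwrite("pics/s2.png",cv2.resize(capture("side")[150:230,170:260],None,fx=6,fy=6,interpolation=cv2.INTER_CUBIC))
w=capture("wrist");cv2.imwrite("pics/w4.png",w)
E
```

```text
time_s: 5.72
position: [0.6588, -0.0472, 0.0786]
ee_rot: [[0.972, 0.236, 0.002], [0.236, -0.972, -0.0], [0.002, 0.001, -1.0]]
contact_force: [-1.6, 0.2, 9.0]
gripper_width: 0.756
finger_force: 85.9
[ 0.69120751 -0.04003278  0.098     ] [-0.00836903  0.51960047  0.0536844 ]
```

View pics/w4.png

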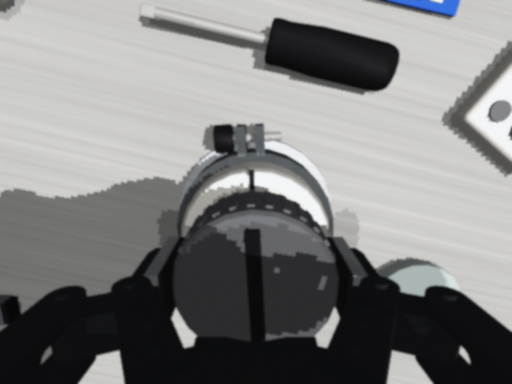

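```bash
python3 -m jog '[{"x":0,"y":0,"z":0.002,"twist":0},{"x":0,"y":0,"z":0,"twist":-0.02},{"x":0,"y":0,"z":0,"twist":-0.03},{"x":0,"y":0,"z":0,"twist":-0.03},{"x":0,"y":0,"z":0,"twist":-0.03},{"x":0,"y":0,"z":0,"twist":-0.03},{"x":0,"y":0,"z":0,"twist":0}]'; python3 - <<'E'
from h import *
o=observe();print(o["moment"],o["contact_force"]);tool([.6588,-.0472,.0784])
w=capture("wrist");cv2.imwrite("pics/w5.png",w)
E
```

```text
time_s: 6.7
position: [0.6603, -0.0469, 0.0784]
ee_rot: [[0.778, 0.628, 0.005], [0.628, -0.778, 0.0], [0.004, 0.003, -1.0]]
contact_force: [-0.3, -0.2, 10.0]
gripper_width: 0.757
finger_force: 86.2
[0.09756361 0.23244768 0.05051676] [-0.26653177 -0.23747742  9.9782145 ]
shift frac [-0.004 -0.002  0.   ] xhead 38.9 pos [ 0.6603 -0.0469  0.0784] t 6.7
```

View pics/w5.png

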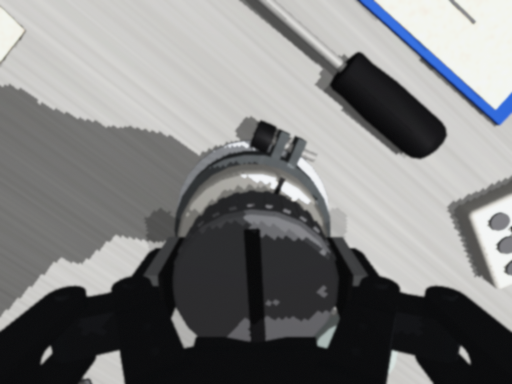

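```bash
python3 -m jog '[{"x":0,"y":0,"z":0,"twist":-0.04},{"x":0,"y":0,"z":0,"twist":-0.04},{"x":0,"y":0,"z":0,"twist":-0.04},{"x":0,"y":0,"z":0,"twist":-0.04},{"x":0,"y":0,"z":0,"twist":-0.04},{"x":0,"y":0,"z":0,"twist":-0.04},{"x":0,"y":0,"z":0,"twist":-0.04},{"x":0,"y":0,"z":0,"twist":-0.04},{"x":0,"y":0,"z":0,"twist":-0.04},{"x":0,"y":0,"z":0,"twist":-0.04},{"x":0,"y":0,"z":0,"twist":-0.02},{"x":0,"y":0,"z":0,"twist":0}]'; python3 - <<'E'
from h import *
o=observe();print(o["moment"],o["joints"]);tool([.6588,-.0472,.1])
E
python3 -m jog '[{"x":0,"y":0,"z":-0.02,"twist":0},{"x":0,"y":0,"z":-0.02,"twist":0},{"x":0,"y":0,"z":-0.03,"twist":0},{"x":0,"y":0,"z":0,"twist":0}]'
```

```text
time_s: 8.25
position: [0.6583, -0.046, 0.0779]
ee_rot: [[-0.415, 0.91, 0.001], [0.91, 0.415, 0.001], [0.0, 0.001, -1.0]]
contact_force: [-2.2, 1.3, 9.8]
gripper_width: 0.753
finger_force: 86.2
[0.20193133 0.71170328 0.09991522] [ 23.42747038  45.96094276 -35.50338364 105.53959859  39.14373772
  41.33692612  -9.82859818]
shift frac [-0.004 -0.    -0.074] xhead 114.5 pos [ 0.6583 -0.046   0.0779] t 8.25
time_s: 8.75
position: [0.6587, -0.0474, 0.0976]
ee_rot: [[-0.414, 0.91, 0.002], [0.91, 0.414, -0.0], [-0.001, 0.001, -1.0]]
contact_force: [-0.5, 0.2, -0.2]
gripper_width: 0.75
finger_force: 88.2
```

```bash
python3 -m jog '[{"x":0,"y":0,"z":-0.12,"twist":0},{"x":0,"y":0,"z":-0.13,"twist":0},{"x":0,"y":0,"z":0,"twist":0}]'; python3 - <<'E'
from h import *
tool([.627,.178,.04])
a=capture("scene");v=cv2.cvtColor(a,cv2.COLOR_BGR2HSV)
rects("scene",(v[...,2]>150)&(v[...,1]<60),.0015,300,3000,"wipe")
E
```

```text
time_s: 9.12
position: [0.6604, -0.0466, 0.175]
ee_rot: [[-0.414, 0.91, 0.006], [0.91, 0.414, 0.0], [-0.002, 0.006, -1.0]]
contact_force: [0.1, 0.5, -1.2]
gripper_width: 0.752
finger_force: 88.3
shift frac [0.729 0.206 0.449] xhead 114.5 pos [ 0.6604 -0.0466  0.175 ] t 9.12
wipe [431.  45.] px 695 xy [ 402.9 1028. ] size [200.  232.9] ang 14.4
wipe [476. 210.] px 1985 xy [902.4 443.3] size [202.9 129.4] ang 78.5
wipe [333. 200.] px 915 xy [623.4 179.8] size [95.7 96.4] ang 82.7
wipe [268. 339.] px 524 xy [ 761.5 -185.7] size [60.6 60.7] ang 66.6
```

```bash
python3 -m jog '[{"x":0.1,"y":0.03,"z":0,"twist":0},{"x":0.15,"y":0.04,"z":0,"twist":0},{"x":0.15,"y":0.04,"z":0,"twist":0},{"x":0.15,"y":0.04,"z":0.05,"twist":0},{"x":0.13,"y":0.035,"z":0.1,"twist":0},{"x":0.055,"y":0.016,"z":0.13,"twist":0},{"x":0,"y":0,"z":0.13,"twist":0},{"x":0,"y":0,"z":0.07,"twist":0},{"x":0,"y":0,"z":0,"twist":0},{"x":0,"y":0,"z":0,"twist":0}]'; python3 - <<'E'
from h import *
tool([.624,.1795,.015])
E
```

```text
time_s: 10.42
position: [0.6223, 0.1785, 0.0287]
ee_rot: [[-0.414, 0.91, 0.001], [0.91, 0.414, 0.001], [0.0, 0.002, -1.0]]
contact_force: [0.3, -0.4, -0.1]
gripper_width: 0.755
finger_force: 88.3
shift frac [0.001 0.006 0.046] xhead 114.4 pos [0.6223 0.1785 0.0287] t 10.43
```

```bash
python3 -m jog '[{"x":0,"y":0.005,"z":0.025,"twist":0},{"x":0,"y":0,"z":0.015,"twist":0},{"x":0,"y":0,"z":0,"twist":0},{"x":0,"y":0,"z":0,"twist":0}]'; python3 -m jog '[{"x":0,"y":0,"z":0.005,"twist":0},{"x":0,"y":0,"z":0,"twist":0},{"x":0,"y":0,"z":0,"twist":0}]'
```

```text
time_s: 10.92
position: [0.6229, 0.1791, 0.016]
ee_rot: [[-0.414, 0.91, 0.0], [0.91, 0.414, 0.0], [-0.0, 0.0, -1.0]]
contact_force: [0.4, 0.3, 0.1]
gripper_width: 0.754
finger_force: 88.3
time_s: 11.3
position: [0.6229, 0.1791, 0.0143]
ee_rot: [[-0.414, 0.91, -0.0], [0.91, 0.414, 0.0], [0.0, 0.0, -1.0]]
contact_force: [0.0, 1.1, -0.5]
gripper_width: 0.753
finger_force: 88.3
```

```bash
python3 -m jog '[{"x":0,"y":0,"z":0.004,"twist":0},{"x":0,"y":0,"z":0,"twist":0},{"x":0,"y":0,"z":0,"twist":0}]'; python3 -m jog '[{"x":0,"y":0,"z":0.004,"twist":0},{"x":0,"y":0,"z":0,"twist":0},{"x":0,"y":0,"z":0,"twist":0}]'
```

```text
time_s: 11.68
position: [0.623, 0.1791, 0.0137]
ee_rot: [[-0.414, 0.91, 0.0], [0.91, 0.414, -0.0], [-0.0, 0.0, -1.0]]
contact_force: [-1.0, -0.8, 6.1]
gripper_width: 0.749
finger_force: 89.0
time_s: 12.05
position: [0.623, 0.1792, 0.0137]
ee_rot: [[-0.414, 0.91, 0.001], [0.91, 0.414, -0.001], [-0.001, 0.0, -1.0]]
contact_force: [-2.7, -1.6, 12.7]
gripper_width: 0.751
finger_force: 89.9
```

```bash
python3 -m jog '[{"x":0,"y":0,"z":-0.004,"twist":0},{"x":0,"y":0,"z":0,"twist":0},{"x":0,"y":0,"z":0,"twist":0},{"x":0,"y":0,"z":0,"twist":0}]' -1; python3 -m jog '[{"x":0,"y":0,"z":-0.05,"twist":0},{"x":0,"y":0,"z":-0.15,"twist":0},{"x":0,"y":0,"z":-0.15,"twist":0},{"x":0,"y":0,"z":-0.15,"twist":0},{"x":0,"y":0,"z":0,"twist":0},{"x":0,"y":0,"z":0,"twist":0}]'; python3 - <<'E'
from h import *
a=capture("wrist");cv2.imwrite("pics/w6.png",a)
v=cv2.cvtColor(a,cv2.COLOR_BGR2HSV)
tool([.55,.116,.05])
rects("wrist",v[...,2]<45,.012,30,4000,"dark12")
rects("wrist",v[...,2]<45,.0295,30,4000,"dark30")
a=capture("scene");v=cv2.cvtColor(a,cv2.COLOR_BGR2HSV)
rects("scene",v[...,2]<45,.006,30,1400,"sc")
E
```

```text
time_s: 12.55
position: [0.6227, 0.179, 0.0127]
ee_rot: [[-0.414, 0.91, -0.0], [0.91, 0.414, -0.0], [0.0, -0.0, -1.0]]
contact_force: [-0.4, -0.5, 0.6]
gripper_width: 1.005
finger_force: 0.0
time_s: 13.3
position: [0.6226, 0.1787, 0.1634]
ee_rot: [[-0.414, 0.91, 0.0], [0.91, 0.414, -0.001], [-0.001, -0.0, -1.0]]
contact_force: [0.4, 0.2, -0.3]
gripper_width: 1.002
finger_force: 0.0
shift frac [-0.089 -0.304  0.376] xhead 114.5 pos [0.6222 0.1784 0.1625] t 13.35
dark12 [132.  17.] px 47 xy [481.2 258.1] size [ 2.9 13.3] ang 5.3
dark12 [54. 50.] px 100 xy [429.6 209.4] size [21.6  6.5] ang 44.1
dark12 [249. 150.] px 76 xy [605.5 203.4] size [20.8  4. ] ang 35.8
dark12 [256. 188.] px 314 xy [624.7 173.6] size [ 4.9 52.4] ang 27.7
dark12 [ 59. 202.] px 49 xy [469.4  90. ] size [ 2.1 19.1] ang 62.9
dark12 [152. 200.] px 208 xy [543.8 125.8] size [16.4 11.8] ang 9.5
dark30 [132.  17.] px 47 xy [488.4 256.9] size [ 2.7 12.4] ang 5.3
dark30 [54. 50.] px 100 xy [440.1 211.3] size [20.2  6.1] ang 44.1
dark30 [249. 150.] px 76 xy [604.8 205.7] size [19.5  3.8] ang 35.8
dark30 [256. 188.] px 314
[... 861 characters left out ...]
[547.4 115.8] size [16.8 30.3] ang 11.4
sc [330. 205.] px 144 xy [631.7 168.8] size [64.2 43.7] ang 28.7
sc [503. 212.] px 211 xy [951.2 471.7] size [80.3 23.6] ang 78.3
sc [450. 229.] px 128 xy [882.8 324.7] size [  9.8 129.4] ang 78.1
sc [223. 254.] px 52 xy [ 548.6 -123.9] size [26.3 18.7] ang 30.7
sc [284. 271.] px 248 xy [671.1 -51.7] size [107.1  58.4] ang 30.8
sc [122. 282.] px 114 xy [ 448.6 -329.9] size [43.4 13.4] ang 3.9
sc [121. 300.] px 115 xy [ 483.3 -351.5] size [  6.2 123.8] ang 2.0
sc [308. 298.] px 364 xy [760.4 -60.3] size [76.  24.5] ang 90.0
sc [270. 344.] px 232 xy [ 772.6 -190.4] size [21.8 45.7] ang 66.7
sc [171. 362.] px 73 xy [ 662. -355.] size [  2.9 111.3] ang 1.5
```

View pics/w6.png

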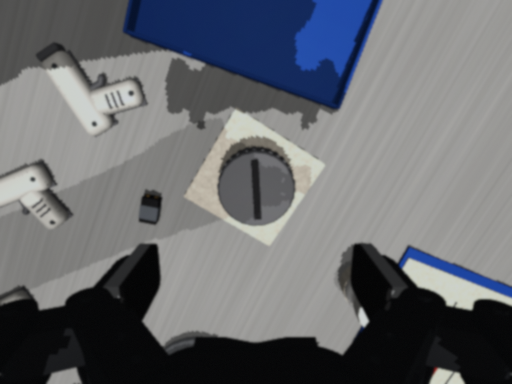

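```bash
python3 - <<'E'
from h import *
w=capture("wrist");c=w[180:235,125:180];
g=cv2.cvtColor(c,cv2.COLOR_BGR2HSV)[...,2];m=(g<75).astype(np.uint8);m2=cv2.GaussianBlur(g,(0,0),1)
print(ray("wrist",(150.5,207),.012),ray("wrist",(154,194),.012),ray("wrist",(148.5,221),.012))
p=ray("wrist",(150.5,207),.012);tool([p[0],p[1],.1])
E
```

```text
[0.54507423 0.11954198 0.012     ] [0.54383873 0.13229491 0.012     ] [0.54789986 0.10614682 0.012     ]
shift frac [-0.073 -0.314  0.207] xhead 114.5 pos [0.622  0.1785 0.1617] t 13.45
```

```bash
python3 -m jog '[{"x":-0.018,"y":-0.08,"z":0.02,"twist":0},{"x":-0.018,"y":-0.08,"z":0.03,"twist":0},{"x":-0.018,"y":-0.08,"z":0.05,"twist":0},{"x":-0.018,"y":-0.074,"z":0.05,"twist":0},{"x":0,"y":0,"z":0.05,"twist":0.04},{"x":0,"y":0,"z":0.05,"twist":0.043},{"x":0,"y":0,"z":0,"twist":0},{"x":0,"y":0,"z":0,"twist":0}]' 0.1 40; python3 - <<'E'
from h import *
tool([.5455,.1195,.018])
a=capture("wrist");cv2.imwrite("pics/w7.png",a)
E
```

```text
time_s: 14.45
position: [0.546, 0.1207, 0.0879]
ee_rot: [[-0.168, 0.986, -0.001], [0.986, 0.168, 0.0], [0.0, -0.001, -1.0]]
contact_force: [-0.1, 0.6, -0.5]
gripper_width: 0.453
finger_force: 0.0
shift frac [-0.004 -0.002  0.233] xhead 99.7 pos [0.546  0.1207 0.0879] t 14.45
```

View pics/w7.png

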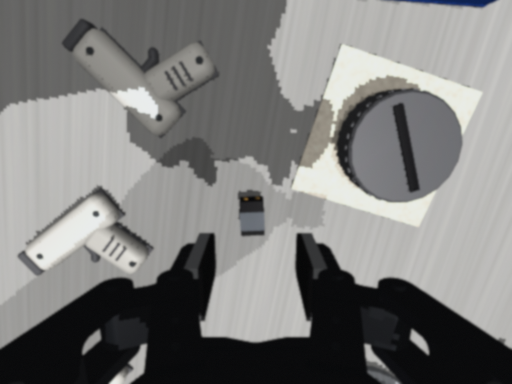

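```bash
python3 -c "
from h import *
print(ray('wrist',(251,213),.012))"; python3 -m jog '[{"x":0,"y":0,"z":0.08,"twist":0},{"x":0,"y":0,"z":0.08,"twist":0},{"x":0,"y":0,"z":0.07,"twist":0},{"x":0,"y":0,"z":0,"twist":0},{"x":0,"y":0,"z":0,"twist":0}]'; python3 -m jog '[{"x":0,"y":0,"z":0,"twist":0},{"x":0,"y":0,"z":0,"twist":0},{"x":0,"y":0,"z":0,"twist":0},{"x":0,"y":0,"z":0,"twist":0}]' 1 40
```

```text
[0.54384626 0.11827307 0.012     ]
time_s: 15.12
position: [0.5467, 0.1208, 0.0199]
ee_rot: [[-0.166, 0.986, 0.001], [0.986, 0.166, 0.001], [0.001, 0.001, -1.0]]
contact_force: [-0.0, 0.6, 0.8]
gripper_width: 0.451
finger_force: 0.0
time_s: 15.62
position: [0.5468, 0.1206, 0.0202]
ee_rot: [[-0.166, 0.986, 0.002], [0.986, 0.166, 0.0], [-0.0, 0.002, -1.0]]
contact_force: [-1.5, 0.2, 6.0]
gripper_width: 0.169
finger_force: 40.5
```

```bash
python3 -m jog '[{"x":0,"y":0,"z":-0.1,"twist":0},{"x":0,"y":0,"z":-0.15,"twist":0},{"x":-0.1,"y":0.04,"z":-0.13,"twist":0},{"x":-0.13,"y":0.06,"z":-0.02,"twist":0},{"x":-0.13,"y":0.06,"z":0,"twist":0},{"x":-0.13,"y":0.06,"z":0,"twist":0},{"x":-0.12,"y":0.055,"z":0,"twist":0},{"x":0,"y":0,"z":0,"twist":0},{"x":0,"y":0,"z":0,"twist":0}]'; python3 - <<'E'
from h import *
tool([.6588,-.0460,.108])
a=capture("wrist");cv2.imwrite("pics/w8.png",a)
E
```

```text
time_s: 16.75
position: [0.6571, -0.0458, 0.139]
ee_rot: [[-0.166, 0.986, -0.001], [0.986, 0.166, 0.001], [0.001, -0.001, -1.0]]
contact_force: [0.1, -0.3, -0.4]
gripper_width: 0.17
finger_force: 39.8
shift frac [-0.002  0.006  0.103] xhead 99.6 pos [ 0.6571 -0.0458  0.139 ] t 16.75
```

View pics/w8.png

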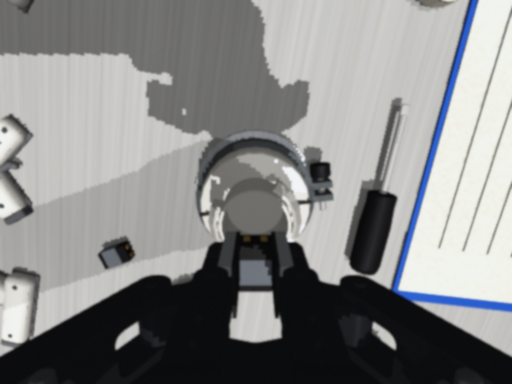

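```bash
python3 -m jog '[{"x":0,"y":0.006,"z":0.06,"twist":0},{"x":0,"y":0,"z":0.043,"twist":0},{"x":0,"y":0,"z":0,"twist":0},{"x":0,"y":0,"z":0,"twist":0}]';python3 -m jog '[{"x":0,"y":0,"z":0,"twist":0},{"x":0,"y":0,"z":0,"twist":0},{"x":0,"y":0,"z":0,"twist":0}]' 0.1; python3 -m jog '[{"x":0,"y":0,"z":-0.1,"twist":0},{"x":-0.1,"y":0,"z":-0.1,"twist":0},{"x":-0.1,"y":-0.1,"z":-0.1,"twist":0},{"x":0,"y":-0.1,"z":0,"twist":0},{"x":0,"y":0,"z":0,"twist":0},{"x":0,"y":0,"z":0,"twist":0}]'; python3 - <<'E'
from h import *
tool([.549,-.125,.06]);print(observe()["joints"])
a=capture("wrist");cv2.imwrite("pics/w9.png",a)
cv2.imwrite("pics/s9.png",capture("side"))
v=cv2.cvtColor(a,cv2.COLOR_BGR2HSV)
rects("wrist",v[...,2]<60,.012,40,2500,"d")
print([proj("wrist",(.549,-.125,.012)),proj("wrist",(.6588,-.0472,.0865))])
E
```

```text
time_s: 17.3
position: [0.6595, -0.0458, 0.1079]
ee_rot: [[-0.166, 0.986, -0.0], [0.986, 0.166, 0.0], [0.0, -0.0, -1.0]]
contact_force: [-0.0, -0.8, 0.1]
gripper_width: 0.171
finger_force: 39.8
time_s: 17.68
position: [0.6597, -0.0461, 0.1085]
ee_rot: [[-0.166, 0.986, 0.001], [0.986, 0.166, -0.0], [-0.0, 0.0, -1.0]]
contact_force: [0.4, -0.0, -0.7]
gripper_width: 0.445
finger_force: 0.0
time_s: 18.42
position: [0.6109, -0.1149, 0.1984]
ee_rot: [[-0.166, 0.986, 0.001], [0.986, 0.166, 0.0], [0.0, 0.001, -1.0]]
contact_force: [0.0, 0.3, -0.1]
gripper_width: 0.449
finger_force: 0.0
shift frac [ 0.001 -0.21   0.461] xhead 99.6 pos [ 0.6109 -0.1149  0.1984] t 18.43
[ 33.57319357  34.76497238 -39.36725842 107.12704868  28.90659
  48.38910584 -10.9530018 ]
d [284.  92.] px 501 xy [631.  -30.7] size [75.9 26.9] ang 64.2
d [374.  90.] px 171 xy [706.1 -18.2] size [16.3 10.6] ang 9.6
d [414. 149.] px 2039 xy [759.5 -64.2] size [28.7 71.1] ang 1.1
d [324. 126.] px 342 xy [667.1 -58.2] size [22.6 17.9] ang 89.6
d [197. 169.] px 159 xy [ 554.3 -118.4] size [10.6 17. ] ang 35.8
d [ 79. 188.] px 66 xy [ 440.2 -157.1] size [ 2.8 26.6] ang 69.2
[array([190.84935409, 174.89480372]), array([335.88264236, 117.06883946])]
```

View pics/w9.png

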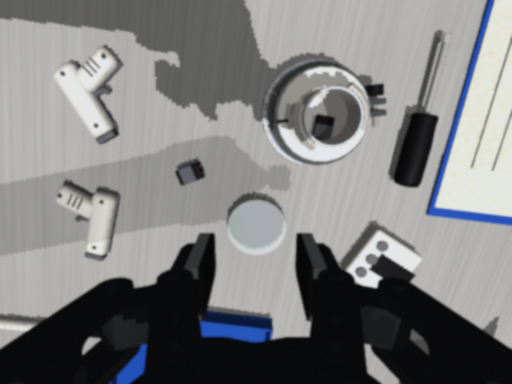

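```bash
python3 -m jog '[{"x":0.003,"y":-0.11,"z":0.06,"twist":0},{"x":0.003,"y":-0.1,"z":0.06,"twist":0},{"x":0,"y":0,"z":0.06,"twist":0.05},{"x":0,"y":0,"z":0.06,"twist":0.05},{"x":0,"y":0,"z":0.06,"twist":0.05},{"x":0,"y":0,"z":0.06,"twist":0.05},{"x":0,"y":0,"z":0,"twist":0.05},{"x":0,"y":0,"z":0,"twist":0.05},{"x":0,"y":0,"z":0,"twist":0.054},{"x":0,"y":0,"z":0,"twist":0},{"x":0,"y":0,"z":0,"twist":0}]'; python3 - <<'E'
from h import *
a=capture("wrist");cv2.imwrite("pics/w10.png",a)
tool([.549,-.1235,.0195])
v=cv2.cvtColor(a,cv2.COLOR_BGR2HSV)[...,2]
c=a[150:250,200:310];cv2.imwrite("pics/w10c.png",c)
rects("wrist",v<60,.012,40,2500,"d"); rects("wrist",v<110,.012,40,2500,"band"); print(proj("wrist",(.549,-.1235,.012)))
E
```

```text
time_s: 19.9
position: [0.5485, -0.1233, 0.09]
ee_rot: [[0.809, 0.588, 0.0], [0.588, -0.809, 0.0], [0.0, -0.0, -1.0]]
contact_force: [-0.5, -0.3, 0.7]
gripper_width: 0.455
finger_force: 0.0
shift frac [0.002 0.001 0.235] xhead 36.0 pos [ 0.5483 -0.1235  0.0901] t 19.95
d [200.  26.] px 353 xy [619.4 -35.4] size [39.4  6.4] ang 80.9
d [236.  32.] px 71 xy [628.5 -51.8] size [12.3  2. ] ang 16.0
d [248.  63.] px 180 xy [621.  -68.7] size [ 6.2 43.5] ang 30.2
d [255. 205.] px 661 xy [ 551.1 -122.2] size [20.1 16.3] ang 31.1
d [ 92. 230.] px 159 xy [471.3 -44.3] size [23.7  6.8] ang 64.0
d [254. 228.] px 80 xy [ 537.5 -130.5] size [ 2.7 14.2] ang 29.2
d [228. 317.] px 66 xy [ 470.4 -156.4] size [ 2.2 19.3] ang 84.6
band [506.  16.] px 403 xy [ 725.5 -173.7] size [26.5  7.9] ang 64.2
band [338. 147.] px 852 xy [ 613.  -145.2] size [54.8 22.3] ang 18.5
band [ 65. 235.] px 52 xy [458.1 -29.5] size [5.1 5. ] ang 36.0
band [ 72. 255.] px 66 xy [447.4 -41.3] size [ 3.2 11.9] ang 50.7
band [ 73. 263.] px 84 xy [441.9 -44. ] size [ 4.4 16.8] ang 63.1
[255.11217766 208.79355776]
```

```bash
python3 -m jog '[{"x":0.002,"y":0.002,"z":0.06,"twist":0.028},{"x":0,"y":0,"z":0.08,"twist":0},{"x":0,"y":0,"z":0.08,"twist":0},{"x":0,"y":0,"z":0.013,"twist":0},{"x":0,"y":0,"z":0,"twist":0},{"x":0,"y":0,"z":0,"twist":0}]'; python3 -m jog '[{"x":0,"y":0,"z":0,"twist":0},{"x":0,"y":0,"z":0,"twist":0},{"x":0,"y":0,"z":0,"twist":0},{"x":0,"y":0,"z":0,"twist":0}]' 1 40; python3 -m jog '[{"x":0,"y":0,"z":-0.1,"twist":0},{"x":0,"y":0,"z":-0.15,"twist":0},{"x":0,"y":0,"z":-0.15,"twist":0},{"x":0,"y":0,"z":0,"twist":0}]';python3 -c "
from h import *
tool([.6588,-.0472,.108])"
```

```text
time_s: 20.7
position: [0.5494, -0.1241, 0.0211]
ee_rot: [[0.859, 0.512, 0.002], [0.512, -0.859, -0.0], [0.001, 0.001, -1.0]]
contact_force: [-0.6, -0.4, -1.1]
gripper_width: 0.447
finger_force: 0.0
time_s: 21.2
position: [0.5493, -0.1242, 0.0212]
ee_rot: [[0.859, 0.512, 0.001], [0.512, -0.859, -0.0], [0.001, 0.001, -1.0]]
contact_force: [-1.0, -0.1, 5.1]
gripper_width: 0.171
finger_force: 40.5
time_s: 21.7
position: [0.5512, -0.1243, 0.1437]
ee_rot: [[0.859, 0.512, 0.007], [0.512, -0.859, -0.001], [0.006, 0.005, -1.0]]
contact_force: [0.5, -1.0, -0.3]
gripper_width: 0.171
finger_force: 39.8
shift frac [ 0.439 -0.038  0.121] xhead 30.8 pos [ 0.5512 -0.1243  0.1437] t 21.7
```

```bash
python3 -m jog '[{"x":0.11,"y":-0.01,"z":0,"twist":0},{"x":0.11,"y":-0.01,"z":0,"twist":0},{"x":0.11,"y":-0.01,"z":0,"twist":0},{"x":0.109,"y":-0.008,"z":0.04,"twist":0},{"x":0,"y":0,"z":0.06,"twist":0},{"x":0,"y":0,"z":0.02,"twist":0},{"x":0,"y":0,"z":0,"twist":0},{"x":0,"y":0,"z":0,"twist":0}]';python3 -m jog '[{"x":0,"y":0,"z":0,"twist":0},{"x":0,"y":0,"z":0,"twist":0},{"x":0,"y":0,"z":0,"twist":0}]' 0.1; python3 -m jog '[{"x":0,"y":0,"z":-0.1,"twist":0},{"x":0,"y":-0.15,"z":-0.05,"twist":0},{"x":0,"y":-0.15,"z":-0.05,"twist":0},{"x":0,"y":-0.15,"z":0,"twist":-0.05},{"x":0,"y":0,"z":0,"twist":-0.05},{"x":0,"y":0,"z":0,"twist":-0.05},{"x":0,"y":0,"z":0,"twist":-0.05},{"x":0,"y":0,"z":0,"twist":-0.05},{"x":0,"y":0,"z":0,"twist":-0.05},{"x":0,"y":0,"z":0,"twist":-0.05},{"x":0,"y":0,"z":0,"twist":-0.05},{"x":0,"y":0,"z":0,"twist":-0.05}]' -1;python3 -c "
from h import *
tool([.6227,.179,.17])
cv2.imwrite('pics/w11.png',capture('wrist'))"
```

```text
time_s: 22.7
position: [0.6552, -0.0479, 0.1044]
ee_rot: [[0.86, 0.511, -0.001], [0.511, -0.86, -0.001], [-0.001, 0.0, -1.0]]
contact_force: [0.3, 0.9, -0.8]
gripper_width: 0.169
finger_force: 39.8
time_s: 23.08
position: [0.6562, -0.0469, 0.1046]
ee_rot: [[0.859, 0.512, 0.0], [0.512, -0.859, -0.0], [0.0, 0.0, -1.0]]
contact_force: [-0.6, 0.9, -0.1]
gripper_width: 0.453
finger_force: 0.0
time_s: 24.58
position: [0.587, 0.069, 0.1644]
ee_rot: [[-0.376, 0.927, 0.0], [0.927, 0.376, -0.0], [-0.0, 0.0, -1.0]]
contact_force: [0.3, -0.1, -0.3]
gripper_width: 0.996
finger_force: 0.0
shift frac [ 0.295  0.248 -0.019] xhead 112.1 pos [0.587  0.069  0.1644] t 24.57
```

View pics/w11.png

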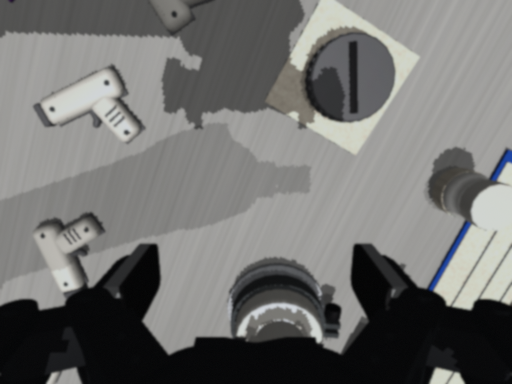

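```bash
python3 -m jog '[{"x":0.1,"y":0.08,"z":0,"twist":-0.013},{"x":0.1,"y":0.08,"z":0,"twist":0},{"x":0.09,"y":0.09,"z":0,"twist":0},{"x":0,"y":0,"z":0,"twist":0},{"x":0,"y":0,"z":0,"twist":0}]';python3 - <<'E'
from h import *
tool([.6227,.179,.0135])
a=capture('wrist');v=cv2.cvtColor(a,cv2.COLOR_BGR2HSV)
rects("wrist",v[...,2]<45,.0295,100,4000,"d")
s=capture("scene")[100:300,150:350];t=capture("side")[150:270,180:320]
cv2.imwrite("pics/m12.png",np.hstack([cv2.resize(s,(400,400),interpolation=2),cv2.resize(t,(400,400),interpolation=2)]))
E
```

```text
time_s: 25.25
position: [0.6211, 0.1781, 0.164]
ee_rot: [[-0.408, 0.913, -0.001], [0.913, 0.408, -0.001], [-0.001, -0.001, -1.0]]
contact_force: [0.7, 0.0, 0.2]
gripper_width: 0.997
finger_force: 0.0
shift frac [0.001 0.007 0.502] xhead 114.1 pos [0.6211 0.1781 0.164 ] t 25.25
d [135.  14.] px 103 xy [488.4 260.2] size [ 3.1 20.3] ang 5.8
d [55. 52.] px 110 xy [440.  210.7] size [20.3  6. ] ang 45.5
d [258. 188.] px 313 xy [623.5 176.9] size [ 4.7 49.3] ang 27.2
```

View pics/m12.png

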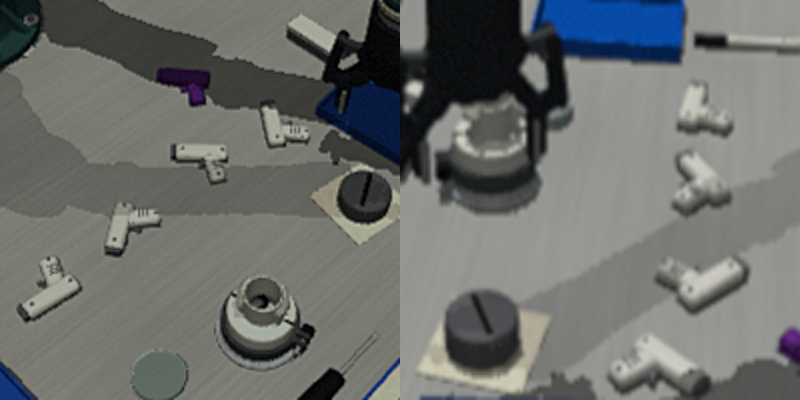

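```bash
python3 -m jog '[{"x":0,"y":0.007,"z":0.12,"twist":0},{"x":0,"y":0,"z":0.13,"twist":0},{"x":0,"y":0,"z":0.13,"twist":0},{"x":0,"y":0,"z":0.1,"twist":0},{"x":0,"y":0,"z":0.018,"twist":0},{"x":0,"y":0,"z":0,"twist":0},{"x":0,"y":0,"z":0,"twist":0}]' -1;python3 -m jog '[{"x":0,"y":0,"z":0,"twist":0},{"x":0,"y":0,"z":0,"twist":0},{"x":0,"y":0,"z":0,"twist":0},{"x":0,"y":0,"z":0,"twist":0},{"x":0,"y":0,"z":0,"twist":0}]' 0.5 80
```

```text
time_s: 26.28
position: [0.6243, 0.1799, 0.0164]
ee_rot: [[-0.408, 0.913, 0.002], [0.913, 0.408, 0.001], [-0.0, 0.003, -1.0]]
contact_force: [-0.3, -0.5, 0.9]
gripper_width: 0.998
finger_force: 0.0
time_s: 26.9
position: [0.6243, 0.1802, 0.0169]
ee_rot: [[-0.409, 0.913, 0.002], [0.913, 0.409, 0.0], [-0.001, 0.002, -1.0]]
contact_force: [0.1, -1.2, 6.2]
gripper_width: 0.755
finger_force: 88.2
```

```bash
python3 -m jog '[{"x":0,"y":0,"z":-0.1,"twist":0},{"x":0,"y":0,"z":-0.15,"twist":0},{"x":0,"y":0,"z":-0.15,"twist":0},{"x":0,"y":0,"z":-0.12,"twist":0},{"x":-0.12,"y":-0.03,"z":0,"twist":0},{"x":-0.15,"y":-0.04,"z":0,"twist":0},{"x":-0.15,"y":-0.04,"z":0,"twist":0},{"x":-0.15,"y":-0.04,"z":0,"twist":0},{"x":-0.13,"y":-0.04,"z":0,"twist":0},{"x":-0.03,"y":-0.01,"z":0,"twist":0},{"x":0,"y":0,"z":0,"twist":0},{"x":0,"y":0,"z":0,"twist":0}]';python3 -c "
from h import *
tool([.6585,-.047,.088])"
```

```text
time_s: 28.4
position: [0.6579, -0.0421, 0.1714]
ee_rot: [[-0.412, 0.911, 0.0], [0.911, 0.412, 0.002], [0.001, 0.001, -1.0]]
contact_force: [0.4, 0.3, -0.6]
gripper_width: 0.752
finger_force: 88.0
shift frac [-0.016 -0.005  0.278] xhead 114.3 pos [ 0.6579 -0.0421  0.1714] t 28.4
```

```bash
python3 -m jog '[{"x":-0.016,"y":-0.005,"z":0.05,"twist":0},{"x":0,"y":0,"z":0.1,"twist":0},{"x":0,"y":0,"z":0.08,"twist":0},{"x":0,"y":0,"z":0.03,"twist":0},{"x":0,"y":0,"z":0,"twist":0},{"x":0,"y":0,"z":0,"twist":0}]';python3 -c "
from h import *
tool([.6585,-.047,.086])"; python3 -m jog '[{"x":0,"y":0,"z":0.01,"twist":0},{"x":0,"y":0,"z":0,"twist":0},{"x":0,"y":0,"z":0,"twist":0}]'
```

```text
time_s: 29.15
position: [0.6581, -0.0486, 0.0931]
ee_rot: [[-0.409, 0.912, -0.001], [0.912, 0.409, 0.001], [0.001, -0.0, -1.0]]
contact_force: [-1.0, 1.7, -1.5]
gripper_width: 0.75
finger_force: 89.6
shift frac [0.004 0.003 0.024] xhead 114.2 pos [ 0.6581 -0.0486  0.0931] t 29.15
time_s: 29.52
position: [0.6583, -0.0486, 0.0902]
ee_rot: [[-0.409, 0.912, -0.0], [0.912, 0.409, 0.001], [0.001, 0.0, -1.0]]
contact_force: [-2.6, 3.1, 1.5]
gripper_width: 0.747
finger_force: 89.9
```

```bash
python3 -m jog '[{"x":0.005,"y":0.001,"z":0.004,"twist":0},{"x":0,"y":0,"z":0,"twist":0},{"x":0,"y":0,"z":0,"twist":0}]';python3 -m jog '[{"x":0,"y":0,"z":0.008,"twist":0},{"x":0,"y":0,"z":0,"twist":0},{"x":0,"y":0,"z":0,"twist":0}]'; python3 -m jog '[{"x":0,"y":0,"z":0.004,"twist":0},{"x":0,"y":0,"z":0,"twist":0},{"x":0,"y":0,"z":0,"twist":0}]'
```

```text
time_s: 29.9
position: [0.6583, -0.0485, 0.0887]
ee_rot: [[-0.408, 0.913, -0.0], [0.913, 0.408, -0.0], [-0.0, -0.0, -1.0]]
contact_force: [-2.7, 2.1, 1.7]
gripper_width: 0.751
finger_force: 89.9
time_s: 30.28
position: [0.6582, -0.0485, 0.0861]
ee_rot: [[-0.409, 0.913, -0.0], [0.913, 0.409, -0.0], [-0.0, -0.0, -1.0]]
contact_force: [-2.1, 2.2, -0.0]
gripper_width: 0.75
finger_force: 89.9
time_s: 30.65
position: [0.6582, -0.0485, 0.0859]
ee_rot: [[-0.409, 0.913, -0.0], [0.913, 0.409, -0.001], [-0.001, -0.001, -1.0]]
contact_force: [-4.7, 0.7, 6.6]
gripper_width: 0.752
finger_force: 90.6
```

```bash
python3 -m jog '[{"x":0,"y":0,"z":0.007,"twist":0},{"x":0,"y":0,"z":0,"twist":0},{"x":0,"y":0,"z":0,"twist":0}]';python3 -m jog '[{"x":0,"y":0,"z":0.005,"twist":0},{"x":0,"y":0,"z":0,"twist":0},{"x":0,"y":0,"z":0,"twist":0}]'
```

```text
time_s: 31.02
position: [0.6582, -0.0485, 0.0842]
ee_rot: [[-0.409, 0.913, -0.0], [0.913, 0.409, -0.001], [-0.001, -0.001, -1.0]]
contact_force: [-5.9, 0.6, 8.5]
gripper_width: 0.752
finger_force: 90.8
time_s: 31.4
position: [0.6582, -0.0485, 0.083]
ee_rot: [[-0.409, 0.913, -0.0], [0.913, 0.409, -0.002], [-0.001, -0.001, -1.0]]
contact_force: [-6.8, 1.2, 10.2]
gripper_width: 0.746
finger_force: 90.9
```

```bash
python3 -m jog '[{"x":0,"y":-0.003,"z":0.0045,"twist":0},{"x":0,"y":0,"z":0,"twist":0},{"x":0,"y":0,"z":0,"twist":0}]';python3 -m jog '[{"x":0,"y":0,"z":0,"twist":0.03},{"x":0,"y":0,"z":0,"twist":0.03},{"x":0,"y":0,"z":0,"twist":0.04},{"x":0,"y":0,"z":0,"twist":0.04},{"x":0,"y":0,"z":0,"twist":0.04},{"x":0,"y":0,"z":0,"twist":0}]';python3 -c "
from h import *
print(observe()['moment']);tool([.6585,-.047,.0815])"
```

```text
time_s: 31.78
position: [0.6581, -0.0484, 0.0821]
ee_rot: [[-0.409, 0.913, 0.001], [0.913, 0.409, -0.001], [-0.002, 0.001, -1.0]]
contact_force: [-5.1, 2.2, 12.1]
gripper_width: 0.747
finger_force: 91.1
time_s: 32.52
position: [0.659, -0.0488, 0.0821]
ee_rot: [[0.145, 0.989, 0.003], [0.989, -0.145, -0.002], [-0.001, 0.003, -1.0]]
contact_force: [-3.4, 2.2, 10.3]
gripper_width: 0.747
finger_force: 90.8
[ 0.11065006  0.81741929 -0.05647585]
shift frac [ 0.006 -0.003  0.002] xhead 81.7 pos [ 0.659  -0.0488  0.0821] t 32.52
```

```bash
python3 -m jog '[{"x":0.005,"y":-0.003,"z":0.0025,"twist":0},{"x":0,"y":0,"z":0,"twist":0.04},{"x":0,"y":0,"z":0,"twist":0.04},{"x":0,"y":0,"z":0,"twist":0.04},{"x":0,"y":0,"z":0,"twist":0.04},{"x":0,"y":0,"z":0,"twist":0.04},{"x":0,"y":0,"z":0,"twist":0.04},{"x":0,"y":0,"z":0,"twist":0.04},{"x":0,"y":0,"z":0,"twist":0.04},{"x":0,"y":0,"z":0,"twist":0.02},{"x":0,"y":0,"z":0,"twist":0}]';python3 -c "
from h import *
print(observe()['moment']);tool([.6585,-.047,.0815])"
```

```text
time_s: 33.9
position: [0.6602, -0.0483, 0.0819]
ee_rot: [[0.937, 0.351, 0.006], [0.351, -0.937, -0.002], [0.005, 0.004, -1.0]]
contact_force: [-1.5, -0.5, 9.7]
gripper_width: 0.753
finger_force: 90.8
[-0.02359311  0.43493472 -0.0635547 ]
shift frac [-0.004 -0.006  0.001] xhead 20.5 pos [ 0.6602 -0.0483  0.0819] t 33.9
```

```bash
python3 -m jog '[{"x":0,"y":0,"z":0.002,"twist":0},{"x":0,"y":0,"z":0,"twist":0.025},{"x":0,"y":0,"z":0,"twist":0.02},{"x":0,"y":0,"z":0,"twist":0.015},{"x":0,"y":0,"z":0,"twist":0.01},{"x":0,"y":0,"z":0,"twist":0}]';python3 - <<'E'
from h import *
print(observe()['moment']);tool([.6585,-.047,.0815])
a=capture('wrist');cv2.imwrite("pics/w13.png",a)
v=cv2.cvtColor(a,cv2.COLOR_BGR2HSV)[...,2]
for r in (225,240,260,280,300,320): print(r,v[r,235:278].tolist())
E
```

```text
time_s: 34.65
position: [0.6603, -0.0475, 0.0814]
ee_rot: [[0.99, 0.144, 0.007], [0.144, -0.99, -0.002], [0.006, 0.003, -1.0]]
contact_force: [-0.8, 0.4, 8.8]
gripper_width: 0.749
finger_force: 90.7
[0.03586987 0.42313567 0.7694735 ]
shift frac [-0.006 -0.003 -0.   ] xhead 8.3 pos [ 0.6603 -0.0475  0.0814] t 34.65
225 [119, 118, 112, 104, 101, 100, 100, 100, 100, 101, 101, 101, 100, 100, 101, 103, 104, 105, 105, 105, 105, 106, 106, 106, 103, 101, 101, 101, 101, 101, 101, 101, 101, 101, 101, 101, 101, 101, 101, 101, 101, 101, 101]
240 [99, 100, 100, 100, 100, 100, 98, 92, 73, 45, 25, 21, 22, 22, 22, 22, 23, 23, 23, 23, 21, 21, 22, 27, 43, 70, 91, 99, 101, 100, 101, 101, 101, 101, 102, 101, 100, 101, 101, 101, 101, 101, 101]
260 [45, 45, 45, 45, 46, 45, 46, 46, 46, 44, 35, 22, 13, 11, 11, 10, 10, 10, 10, 11, 10, 11, 14, 18, 21, 25, 33, 40, 44, 45, 44, 45, 45, 45, 45, 45, 46, 45, 45, 44, 45, 46, 45]
280 [44, 44, 44, 44, 44, 44, 44, 44, 44, 44, 42, 36, 26, 16, 12, 10, 12, 10, 10, 10, 10, 11, 10, 10, 9, 11, 16, 28, 38, 43, 44, 44, 44, 44, 44, 44, 44, 45, 44, 44, 43, 43, 45]
300 [44, 44, 45, 44, 43, 43, 44, 44, 44, 44, 44, 44, 41, 33, 21, 13, 10, 10, 11, 12, 10, 9, 11, 10, 11, 10, 11, 16, 25, 35, 42, 44, 44, 44, 44, 45, 44, 44, 44, 44, 44, 45, 44]
320 [44, 44, 44, 44, 44, 44, 45, 44, 44, 44, 44, 44, 44, 42, 37, 26, 17, 10, 11, 10, 10, 11, 10, 10, 10, 9, 11, 12, 14, 23, 34, 42, 43, 43, 45, 45, 44, 43, 45, 44, 44, 44, 44]
```

```bash
python3 -m jog '[{"x":0,"y":0,"z":-0.006,"twist":0},{"x":0,"y":0,"z":-0.007,"twist":0},{"x":0,"y":0,"z":0,"twist":0},{"x":0,"y":0,"z":0,"twist":0}]'; python3 -m jog '[{"x":0,"y":0,"z":0,"twist":0},{"x":0,"y":0,"z":0,"twist":0},{"x":0,"y":0,"z":0,"twist":0}]' -1; python3 -m jog '[{"x":0,"y":0,"z":-0.1,"twist":0},{"x":0,"y":0,"z":-0.1,"twist":0},{"x":0,"y":0,"z":-0.13,"twist":0},{"x":0,"y":0,"z":0,"twist":0},{"x":0,"y":0,"z":0,"twist":0}]';python3 - <<'E'
from h import *
tool([.6585,-.047,.0815])
a=capture('wrist');cv2.imwrite("pics/w14.png",a)
v=cv2.cvtColor(a,cv2.COLOR_BGR2HSV)[...,2]
rects("wrist",v<40,.098,40,4000,"d40");rects("wrist",v<28,.098,40,4000,"d28")
E
```

```text
time_s: 35.2
position: [0.6598, -0.0475, 0.0836]
ee_rot: [[0.99, 0.14, 0.006], [0.14, -0.99, -0.001], [0.006, 0.002, -1.0]]
contact_force: [5.5, -0.3, 0.6]
gripper_width: 0.752
finger_force: 90.1
time_s: 35.58
position: [0.6556, -0.0473, 0.0822]
ee_rot: [[0.991, 0.136, -0.002], [0.136, -0.991, -0.0], [-0.002, -0.0, -1.0]]
contact_force: [-0.1, -0.5, 0.3]
gripper_width: 0.999
finger_force: 0.0
time_s: 36.2
position: [0.6559, -0.0471, 0.1811]
ee_rot: [[0.991, 0.137, -0.002], [0.137, -0.991, -0.0], [-0.002, -0.0, -1.0]]
contact_force: [-0.6, 0.7, -0.3]
gripper_width: 1.001
finger_force: 0.0
shift frac [0.009 0.001 0.332] xhead 7.9 pos [ 0.6559 -0.0471  0.1811] t 36.2
d40 [447.  68.] px 1112 xy [ 758.3 -149.4] size [13.1 30.4] ang 66.1
d40 [293.  64.] px 2443 xy [748.3 -57.6] size [17.5 49.4] ang 1.1
d40 [230. 125.] px 183 xy [707.3 -24.3] size [10.5  7.5] ang 7.9
d40 [256. 220.] px 2729 xy [649.6 -48. ] size [50.4 47. ] ang 52.5
d28 [293.  64.] px 2276 xy [748.3 -57.5] size [16.9 48.9] ang 1.2
d28 [229. 125.] px 126 xy [707.4 -24.1] size [10.2  6.3] ang 14.2
d28 [257. 214.] px 464 xy [653.1 -49.4] size [42.7  6.7] ang 12.4
```

```bash
python3 - <<'E'
from h import *
for f,hd in(("w3",13.6),("w14",7.9)):
    v=cv2.cvtColor(cv2.imread(f"pics/{f}.png"),cv2.COLOR_BGR2HSV)[...,2]
    n,l,s,c=cv2.connectedComponentsWithStats((v<25).astype(np.uint8))
    for k in range(1,n):
        if 235<c[k,0]<275 and 180<c[k,1]<240 and s[k,4]>60:
            y,x=np.where(l==k);P=np.array([ray("wrist",(a,b),.098)[:2] for a,b in zip(x,y)],np.float32)
            d=cv2.fitLine(P,2,0,.001,.001).ravel();print(f,s[k],np.degrees(np.arctan2(d[1],d[0]))+hd-7.9,P.mean(0)*1000)
    print(v[165:175,250:262].tolist() if f=="w3" else "")
E
```

```text
w3 [251 186  11  58 436] 17.002768 [648.1768  -49.11393]
[[100, 102, 105, 106, 106, 106, 104, 104, 103, 103, 101, 99], [109, 111, 111, 112, 112, 112, 111, 111, 111, 111, 109, 109], [111, 112, 113, 113, 113, 113, 112, 113, 112, 113, 113, 113], [112, 111, 112, 113, 112, 113, 112, 113, 112, 113, 113, 113], [111, 111, 112, 113, 111, 112, 112, 112, 112, 112, 113, 113], [110, 111, 111, 111, 109, 108, 108, 109, 111, 111, 112, 113], [105, 105, 104, 103, 100, 95, 94, 100, 106, 110, 112, 112], [89, 84, 84, 82, 77, 70, 68, 80, 96, 106, 111, 112], [60, 54, 51, 50, 47, 43, 44, 57, 82, 102, 111, 112], [39, 32, 32, 32, 32, 32, 34, 48, 75, 100, 110, 112]]
w14 [252 185  12  56 410] 13.46612 [650.11115  -49.879505]
```

```bash
python3 -m jog '[{"x":0,"y":0,"z":-0.13,"twist":0},{"x":-0.11,"y":-0.04,"z":-0.13,"twist":0},{"x":-0.11,"y":-0.04,"z":-0.1,"twist":0},{"x":-0.11,"y":-0.04,"z":-0.1,"twist":0},{"x":-0.11,"y":-0.04,"z":-0.07,"twist":0},{"x":-0.12,"y":-0.04,"z":0,"twist":0},{"x":0,"y":0,"z":0,"twist":0},{"x":0,"y":0,"z":0,"twist":0}]' 0 >/dev/null
cat >> h.py <<'E'
def shells(cam,im,z=.008,dbg=False,lo=250,hi=20000):
    "white-ish blobs of shell size -> mid point (mm), heading of nozzle, side"
    h,s,v=cv2.split(cv2.cvtColor(im,cv2.COLOR_BGR2HSV))
    bg=cv2.medianBlur(v,81 if cam=="wrist" else 41).astype(float)
    m=((v>1.22*bg)&(s<70)).astype(np.uint8)
    m=cv2.morphologyEx(m,cv2.MORPH_CLOSE,np.ones((3,3)))
    for ce,P,r in rects(cam,m,z,lo,hi):
        H=cv2.convexHull(P)[:,0];E=np.roll(H,-1,0)-H
        # longest nearly straight run: merge hull edges by approximating
        A=cv2.approxPolyDP(H.reshape(-1,1,2),3,True)[:,0];E=np.roll(A,-1,0)-A;L=np.hypot(*E.T);k=L.argmax()
        u=E[k]/L[k];n=np.array([-u[1],u[0]]);q=(P-A[k])@np.array([u,n]).T
        if q[:,1].mean()<0:n=-n;q[:,1]*=-1
        area=cv2.contourArea(P)
        w=q[:,1].max();far=q[q[:,1]>35,0];
        if not(55<L[k]<95 and 48<w<75 and len(far)):
            if dbg:print("no",np.round(ce),np.round(r[0]),np.round(r[1]),round(area),round(L[k]),round(w));
            continue
        a,b=q[q[:,1]<24,0].min(),q[q[:,1]<24,0].max();hm=far.mean()
        if hm>(a+b)/2: f=-u;rear=b;mid=rear-50
        else: f=u;rear=a;mid=rear+50
        c=A[k]+u*mid+n*12
        side="L" if f[0]*n[1]-f[1]*n[0]>0 else "R"
        print(side,"px",np.round(ce),"mid",np.round(c,1),"nozzle head",round(np.degrees(np.arctan2(f[1],f[0])),1),"len",round(b-a,1),"w",round(w,1),"area",round(area),"edge",round(L[k],1))
E
python3 - <<'E'
from h import *
tool([.48,0,.34])
w=capture("wrist");cv2.imwrite("pics/w15.png",w);shells("wrist",w,dbg=True)
s=capture("scene");cv2.imwrite("pics/s15.png",s);print();shells("scene",s,dbg=True,lo=60)
E
```

```text
shift frac [-0.002 -0.037 -0.   ] xhead 7.9 pos [ 0.4823 -0.0109  0.34  ] t 37.25
L px [126.  54.] mid [606.2 179.6] nozzle head 90.5 len 95.6 w 48.4 area 1574 edge 91.4
no [115. 149.] [461. 192.] [30. 63.] 1109 59 29
no [395. 170.] [ 481. -216.] [62. 31.] 1039 58 29
no [  3. 191.] [381. 348.] [10. 82.] 550 82 10
L px [289. 186.] mid [456.1 -85. ] nozzle head -50.4 len 62.4 w 49.8 area 640 edge 61.0
no [155. 248.] [312. 124.] [ 56. 167.] 5276 119 56
no [ 71. 283.] [245. 250.] [ 34. 179.] 1093 179 34
no [366. 278.] [ 309. -208.] [86. 26.] 1255 77 25
no [249. 324.] [208. -49.] [ 95. 205.] 7180 156 95
no [120. 319.] [177. 172.] [36. 68.] 1544 36 38
no [426. 343.] [ 203. -344.] [67. 23.] 1089 44 23
no [ 84. 343.] [122. 232.] [22. 64.] 1015 38 22
no [129. 366.] [ 82. 152.] [ 48. 117.] 3493 100 48
no [381. 366.] [ 142. -277.] [116.  48.] 3504 102 47

no [70. 17.] [-577.  127.] [ 36. 231.] 3995 208 36
no [415.   8.] [ 266. 1117.] [ 33. 122.] 1941 119 33
no [441.  34.] [ 434. 1056.] [249. 313.] 26671 243 245
no [223.  31.] [-142.  507.] [163. 267.] 14607 222 163
no [131.  77.] [-136.  133.] 
[... 280 characters left out ...]
[378. 365.] [83. 31.] 2244 80 30
no [244. 153.] [356. 129.] [20. 77.] 715 76 18
no [289. 162.] [467. 190.] [79. 49.] 1598 53 49
no [258. 182.] [454.  84.] [21. 51.] 498 44 20
no [476. 208.] [903. 437.] [201. 128.] 13610 194 126
no [330. 201.] [625. 176.] [92. 93.] 8117 89 92
no [215. 207.] [444. -49.] [50. 34.] 819 53 31
no [367. 234.] [752. 163.] [38. 34.] 1010 17 34
R px [175. 257.] mid [ 482.1 -231.2] nozzle head -97.6 len 63.4 w 54.5 area 1246 edge 60.1
no [375. 290.] [901.  29.] [202. 287.] 2089 302 184
no [104. 264.] [ 381. -336.] [89.  6.] 438 81 6
no [279. 264.] [656. -42.] [78. 47.] 1069 77 47
L px [268. 339.] mid [ 750.5 -164.5] nozzle head 156.5 len 59.3 w 57.4 area 2036 edge 59.3
```

```bash
python3 - <<'E'
from h import *
im=cv2.imread("pics/w15.png");hsv=cv2.cvtColor(im,cv2.COLOR_BGR2HSV);v=hsv[...,2]
for c in((115,149),(395,170),(289,186),(180,190)):
    x,y=c;p=v[y-40:y+40:5,x-50:x+50:3];print(c);print("\n".join("".join("%X"%(q//16) for q in r) for r in p))
E
```

```text
(115, 149)
94479999999999AAAAAAAAAAAAAAAAAAAA
9446999AAAA999679999AAAAAAAAAAAAAA
A545999999A9ADC879AAAAAAA999999AAA
A645999999ACDDAB969AAAA99999AAAAAA
97469AAAAAAABCABB969789999999AAAAA
99999999999AABABDCACCB88AAAAAAAAAA
AAAA99AAAAAA86ADDDDD9CCA69AAAAAAAA
99999999AAAA9969CDDDDDB78AAAAAAAAA
99999999999999ACDDDDCA69AAAAAAAAAA
A9999999999A9BDDDDDB87AAAAAAAAAAAA
AAAAAAAAAAA9BDDDDCA69AAAAAAAA9AAAA
AAAAAAAAAA9BCADDB87AAAAA8755555568
AAAAAAAAA9658CCA79AA98555555555555
AAAAAA9555555447765555555555555555
AAAAAA6555555555555555555555555555
AAAAA85555555555555555555555555555
(395, 170)
AAAAAAAAAAA9A9999999AAAAAAAAAAAAAA
A999AAAAAAAAA9AAAAAAAAAAAAAAAAAAAA
AAAAAAAAAAAAAAAAAAAAAAAAAAAAAAAAAA
9AA9AAAAAAAAAAAAAAAAAAAAAAAAAAAAA9
AAAAA9999999AAAAAAAAAAAAAAAAAAAAA6
99AA999999689AAA9999999AAAAAAAAA95
AAA99999837CDCCA99999AAAAAAAAAA964
AAAAAAA955B9BDDDDDDCBA989999999853
9AAAAAA946BCDDDDDDDDDDDDC779999943
AAAAAAAA936ADDDBBCDDDDC8C68AAA9643
AAAAAAA836AACDB6999889AB66AAAA9543
99A9AA738ABBBB569AAAAAAAAAAAAAAA99
9AAAA838CDDCBAAAAAAAAAAAAAAA999999
AAAAAAA878CBAAAAAAAAAAAAAAA999999A
AAAAAAAAAAAAAAAAAAAAAAAAAAAA
[... 483 characters left out ...]
888888888AAAAAAAAAAAAAAA
8888888888888888888AAAAAAAAAAAAAAA
8888888888888888889AAAAAAAAAAAAAAA
988888888888888888AAAAAAAAAAAAAAAA
(180, 190)
69AAAAAAAAAAAAAAAAAA98A89AA999999A
AAAAAAAAAAAAAAAAAA98ACAAC799999999
AAAAA99899AAAA997989BACDA899999999
A9865555555689ACC9B9BACA999999999A
555555555555577BDBCDCC8899AAA99999
5555555555555677787764233599998888
5555555555555556777775355699998888
5555555555555555677777644599998888
555555555555555555779A964499998899
55555555555555558999CDCDC9799AAA9A
555555555555555799999BCC9659999999
55555555555557AAAAAAAA8568AAAAAA9A
555555556889AAAAAAAAAAAAAAAAAAAAA9
55554569AAAAAAAAAAAAAAAAAAAAAAAAAA
55432279AAAAAAAAA99AAAAAAAAAAAAAAA
53332347AAAAAAAAAAAAAAAAAA99999999
```

```bash
python3 - <<'E'
from h import *
im=cv2.imread("pics/w15.png").astype(float)
def st(n,x,y,r=2):print(n,np.round(im[y-r:y+r+1,x-r:x+r+1].reshape(-1,3).mean(0)))
x0,y0=115-50,149-40
st("shell A lit",x0+16*3,y0+8*5);st("bench lit",x0+28*3,y0+6*5);st("bench shade",x0+28*3,y0+13*5)
x0,y0=130,150
st("shell shade",x0+18*3,y0+6*5,1);st("bench shade",x0+5*3,y0+7*5);st("bench half",x0+30*3,y0+7*5,1);st("shell lit",x0+22*3,y0+9*5,1)
st("C shell half",289-50+39,186-40+45,1);st("C bench",289-50+10,186-40+60)
sc=cv2.imread("pics/raw_scene.png").astype(float)
for n,p in(("shellA",(287,162)),("shellB",(250,175)),("bench",(270,160)),("bench",(240,230))):print(n,sc[p[1]-1:p[1]+2,p[0]-1:p[0]+2].reshape(-1,3).mean(0).round())
E
```

```text
shell A lit [206. 213. 210.]
bench lit [160. 163. 163.]
bench shade [85. 86. 86.]
shell shade [121. 125. 127.]
bench shade [85. 87. 87.]
bench half [132. 134. 134.]
shell lit [201. 203. 198.]
C shell half [175. 180. 183.]
C bench [132. 134. 134.]
shellA [139. 152. 150.]
shellB [143. 155. 150.]
bench [104. 111. 110.]
bench [100. 106. 106.]
```

```bash
sed -i 's/def shells(cam,im,z=.008,dbg=False,lo=250,hi=20000):/def shells(cam,im,z=.008,dbg=False,lo=250,hi=20000,thr=None):/; s/    m=((v>1.22\*bg)&(s<70)).astype(np.uint8)/    m=((v>1.22*bg)\&(s<70)).astype(np.uint8) if thr is None else ((v>thr)\&(s<70)).astype(np.uint8)/' h.py
python3 - <<'E'
from h import *
s=cv2.imread("pics/raw_scene.png")
for t in(125,132):
    print(t);shells("scene",s,lo=60,hi=800,thr=t,dbg=True)
print("wrist");w=cv2.imread("pics/w15.png");shells("wrist",w,thr=172,dbg=True)
i=camera_info("wrist")
E
```

```text
125
no [432.  45.] [ 409. 1014.] [196. 223.] 12762 245 167
no [307. 116.] [377. 365.] [83. 33.] 2329 80 32
R px [290. 163.] mid [446.1 203.8] nozzle head 141.4 len 62.7 w 50.5 area 1546 edge 61.4
R px [252. 177.] mid [423.6  72. ] nozzle head -173.7 len 76.8 w 50.8 area 1667 edge 61.7
L px [213. 211.] mid [453.2 -82.5] nozzle head -54.1 len 65.0 w 52.4 area 1605 edge 61.1
no [367. 234.] [751. 164.] [37. 38.] 1080 20 36
R px [175. 244.] mid [ 455.7 -209.2] nozzle head -97.0 len 65.4 w 56.0 area 1532 edge 61.7
no [103. 263.] [ 381. -335.] [89.  8.] 493 81 6
no [279. 264.] [657. -42.] [78. 45.] 921 77 45
L px [268. 339.] mid [ 750.6 -164.6] nozzle head 156.5 len 59.9 w 58.1 area 2150 edge 59.3
132
no [440.  48.] [471. 987.] [283. 143.] 3118 280 143
no [307. 116.] [377. 365.] [82. 31.] 2219 80 30
no [290. 163.] [468. 202.] [52. 63.] 1443 51 47
R px [252. 177.] mid [423.6  72. ] nozzle head -173.7 len 74.8 w 50.8 area 1433 edge 61.7
R px [213. 210.] mid [452.6 -76.5] nozzle head -91.6 len 72.4 w 49.2 area 1460 edge 57.4
no [367. 234.] [751. 164.] [37. 37.] 1024 17 34
R px [175. 244.] mid [ 453.9 -209.2] nozzle head -99.1 len 64.6 w 54.5 area 1428 edge 60.4
no [104. 264.] [ 381. -336.] [89.  6.] 435 81 6
no [280. 264.] [658. -42.] [76. 42.] 760 75 42
L px [268. 339.] mid [ 750.6 -164.6] nozzle head 156.5 len 59.4 w 57.4 area 2074 edge 59.3
wrist
no [128.  32.] [620. 175.] [95. 93.] 7448 96 88
no [404.  59.] [ 632. -185.] [60. 29.] 451 60 27
L px [113. 143.] mid [455.6 200. ] nozzle head -177.1 len 78.1 w 50.9 area 1830 edge 63.6
no [190. 163.] [454.  81.] [23. 50.] 589 42 22
R px [391. 174.] mid [ 482.5 -233.6] nozzle head -97.5 len 65.1 w 55.0 area 1697 edge 60.1
no [  3. 191.] [381. 348.] [12. 84.] 665 84 12
L px [290. 185.] mid [455.7 -86.3] nozzle head -54.3 len 63.2 w 51.2 area 1298 edge 62.2
no [455. 247.] [ 381. -337.] [88.  8.] 591 88 7
```

```bash
python3 - <<'E'
s=open("h.py").read()
s=s.replace("k=L.argmax()\n","""
        def fill(k):
            u=E[k]/L[k];n=np.array([-u[1],u[0]]);n=n if ((P-A[k])@n).mean()>0 else -n
            return np.mean([cv2.pointPolygonTest(P.reshape(-1,1,2),tuple(map(float,A[k]+u*a*L[k]+n*b)),False)>0 for a in np.linspace(.08,.92,15) for b in np.linspace(3,20,7)])
        ks=[j for j in range(len(L)) if L[j]>45]
        if not ks: continue
        k=max(ks,key=fill)
""").replace("if not(55<L[k]<95","if not(45<L[k]<95").replace('"edge",','"fill",round(fill(k),2),"edge",')
open("h.py","w").write(s)
E
python3 - <<'E'
from h import *
s=cv2.imread("pics/raw_scene.png");shells("scene",s,lo=60,hi=800,thr=125)
print();shells("scene",cv2.imread("pics/s15.png"),lo=60,hi=800,thr=125)
print("wrist");w=cv2.imread("pics/w15.png");shells("wrist",w,thr=172)
E
```

```text
L px [290. 163.] mid [495.  210.8] nozzle head 54.6 len 52.3 w 61.3 area 1546 fill 0.86 edge 49.5
L px [252. 177.] mid [413.3  69.9] nozzle head -133.5 len 63.9 w 57.0 area 1667 fill 0.84 edge 58.7
R px [213. 211.] mid [462.4 -35.1] nozzle head 30.5 len 55.0 w 63.0 area 1605 fill 0.87 edge 45.1
R px [175. 244.] mid [ 455.7 -209.2] nozzle head -97.0 len 65.4 w 56.0 area 1532 fill 0.9 edge 61.7
R px [268. 339.] mid [ 738.  -194.4] nozzle head 156.7 len 60.1 w 58.4 area 2150 fill 0.77 edge 57.7

L px [289. 163.] mid [490.8 204.2] nozzle head 56.9 len 62.7 w 64.7 area 1862 fill 0.78 edge 58.1
L px [213. 211.] mid [454.  -83.3] nozzle head -54.8 len 64.3 w 51.8 area 1396 fill 0.81 edge 58.1
R px [175. 256.] mid [ 481.3 -229.7] nozzle head -98.9 len 65.4 w 56.2 area 1682 fill 0.89 edge 61.9
L px [278. 263.] mid [637.9 -36.7] nozzle head -145.8 len 78.7 w 49.5 area 884 fill 0.01 edge 75.9
R px [267. 339.] mid [ 737.6 -196. ] nozzle head 158.5 len 60.9 w 59.8 area 2254 fill 0.84 edge 58.5
wrist
R px [113. 143.] mid [447.2 200.3] nozzle head 140.9 len 66.4 w 55.1 area 1830 fill 0.85 edge 61.3
R px [391. 174.] mid [ 482.5 -233.6] nozzle head -97.5 len 65.1 w 55.0 area 1697 fill 0.89 edge 60.1
L px [290. 185.] mid [455.7 -86.3] nozzle head -54.3 len 63.2 w 51.2 area 1298 fill 0.76 edge 62.2
```

```bash
sed -i 's/if L\[j\]>45\]/if L[j]>54]/' h.py; python3 -m jog '[{"x":-0.04,"y":0.08,"z":0.06,"twist":0},{"x":-0.04,"y":0.08,"z":0.06,"twist":0},{"x":-0.043,"y":0.074,"z":0.06,"twist":0},{"x":0,"y":0,"z":0.06,"twist":-0.05},{"x":0,"y":0,"z":0.06,"twist":-0.05},{"x":0,"y":0,"z":0.06,"twist":-0.05},{"x":0,"y":0,"z":0.06,"twist":-0.05},{"x":0,"y":0,"z":0.06,"twist":-0.05},{"x":0,"y":0,"z":0.06,"twist":-0.05},{"x":0,"y":0,"z":0.06,"twist":-0.05},{"x":0,"y":0,"z":0,"twist":-0.05},{"x":0,"y":0,"z":0,"twist":-0.05}]' 0 40; python3 -m jog '[{"x":0,"y":0,"z":0,"twist":-0.05},{"x":0,"y":0,"z":0,"twist":-0.05},{"x":0,"y":0,"z":0,"twist":-0.05},{"x":0,"y":0,"z":0,"twist":-0.05},{"x":0,"y":0,"z":0,"twist":0},{"x":0,"y":0,"z":0,"twist":0}]'; python3 - <<'E'
from h import *
tool([.4555,-.0855,.0175])
w=capture("wrist");cv2.imwrite("pics/w16.png",w);s=capture("scene");cv2.imwrite("pics/s16.png",s)
for t in(150,172):print(t);shells("wrist",w,thr=t)
for t in(118,125):shells("scene",s,lo=60,hi=800,thr=t)
print(proj("wrist",(.4555,-.0855,.008)))
v=cv2.cvtColor(w,cv2.COLOR_BGR2HSV)[...,2]
print("\n".join("".join("%X"%(q//16) for q in r) for r in v[100:384:8,120:400:4]))
E
```

```text
time_s: 38.85
position: [0.4562, -0.0855, 0.1597]
ee_rot: [[0.014, 1.0, -0.001], [1.0, -0.014, 0.001], [0.001, -0.001, -1.0]]
contact_force: [0.2, -0.5, -0.6]
gripper_width: 0.497
finger_force: 0.0
time_s: 39.6
position: [0.4557, -0.0855, 0.1604]
ee_rot: [[-0.57, 0.822, -0.0], [0.822, 0.57, 0.001], [0.001, 0.0, -1.0]]
contact_force: [-0.2, -0.1, 0.4]
gripper_width: 0.499
finger_force: 0.0
shift frac [ 0.    -0.001  0.476] xhead 124.8 pos [ 0.4557 -0.0855  0.1604] t 39.6
150
172
R px [258. 155.] mid [452.7 -80.6] nozzle head -91.8 len 71.9 w 48.3 area 1509 fill 0.5 edge 64.4
L px [270.  33.] mid [-13.6 587.9] nozzle head -92.5 len 125.2 w 57.3 area 2881 fill 0.46 edge 76.7
R px [358.  95.] mid [423.5 613.4] nozzle head -83.2 len 180.0 w 49.1 area 1626 fill 0.52 edge 71.9
L px [169. 147.] mid [160.   18.7] nozzle head 157.1 len 81.6 w 52.1 area 366 fill 0.09 edge 66.7
R px [213. 210.] mid [454.7 -77. ] nozzle head -91.0 len 72.0 w 51.1 area 1620 fill 0.44 edge 61.1
[255.24228759 182.88372084]
AAAAAAAAAAAAAAAAAA9555555555555555555555555555555555555568AAA9AA9AAAAA
AAAAAAAAAAAAAAAAAAAA655
[... 1761 characters left out ...]
000000000001DDDDBAAAAAAAAAAAAAAAAAA99A70000000000000000001000
111111100000000000019DDAA9AAAAAAAAA9AAAAAAA9A9AA2000000000000011122222
11111110000000000009DAAAAAAAAAAAAAAAAAAAA999AAAA6000000000000011111212
11111110000000000002AAAAAAAAAAAAAAAAAAAA9A9AAAA94000000000000011112111
1111110000000000000000000000014789998531000000000000000000000012222222
11129A100000000000000000000000000000000000000000000000000000007A901121
0039A9100000000000000000000000000000000000000000000000000000005AA92000
000169000000000000000000000000000000000000000000000000000000003AAAA810
211498000000000000000000000000000000000000000000000000000000002AAAAAA6
999810000000000000000000000000000000000000000000000000000000000049AAAA
```

```bash
python3 - <<'E'
from h import *
for p in((250,124),(250,207),(250,180),(240,170),(261,170)):print(p,ray("wrist",p,.009)*1000)
p=ray("wrist",(250,180),.009);tool([p[0],p[1],.0175]);print(observe()["joints"])
a=capture("scene");h,s,v=cv2.split(cv2.cvtColor(a,cv2.COLOR_BGR2HSV))
for z in(.003,.02):rects("scene",(h>105)&(h<125)&(s>100)&(v>30),z,1500,9000,"tray")
E
```

```text
(250, 124) [422.60609884 -45.97828754   9.        ]
(250, 207) [ 464.27143757 -106.38556259    9.        ]
(250, 180) [450.06894173 -85.7944886    9.        ]
(240, 170) [437.79493512 -83.40157383   9.        ]
(261, 170) [452.87100296 -72.9131035    9.        ]
shift frac [ 0.009 -0.016  0.477] xhead 124.8 pos [ 0.4555 -0.0854  0.1605] t 39.7
[ 32.7423732   27.24025984 -36.07454508 128.16751354  29.80030394
  32.83313815   8.93918207]
tray [348. 158.] px 2633 xy [560.  328.4] size [187.2 146.4] ang 5.7
tray [148. 330.] px 5767 xy [ 569.  -348.9] size [189.1 132.8] ang 1.5
tray [348. 158.] px 2633 xy [567.3 314.2] size [183.6 143.5] ang 5.7
tray [148. 330.] px 5767 xy [ 576.2 -350. ] size [185.4 130.2] ang 1.5
```

```bash
python3 -m jog '[{"x":0.008,"y":-0.015,"z":0.1,"twist":0},{"x":0,"y":0,"z":0.13,"twist":0},{"x":0,"y":0,"z":0.13,"twist":0},{"x":0,"y":0,"z":0.08,"twist":0},{"x":0,"y":0,"z":0.035,"twist":0},{"x":0,"y":0,"z":0,"twist":0},{"x":0,"y":0,"z":0,"twist":0}]'; python3 -m jog '[{"x":0,"y":0,"z":0,"twist":0},{"x":0,"y":0,"z":0,"twist":0},{"x":0,"y":0,"z":0,"twist":0},{"x":0,"y":0,"z":0,"twist":0}]' 1 40; python3 -m jog '[{"x":0,"y":0,"z":-0.1,"twist":0},{"x":0,"y":0,"z":-0.15,"twist":0},{"x":0,"y":0,"z":-0.15,"twist":0},{"x":0,"y":0,"z":-0.1,"twist":0},{"x":0,"y":0,"z":0,"twist":0}]'
```

```text
time_s: 40.62
position: [0.4506, -0.0859, 0.0186]
ee_rot: [[-0.572, 0.82, 0.001], [0.82, 0.572, -0.0], [-0.001, 0.001, -1.0]]
contact_force: [0.2, -0.6, 1.7]
gripper_width: 0.501
finger_force: 0.0
time_s: 41.12
position: [0.4506, -0.0861, 0.019]
ee_rot: [[-0.572, 0.82, 0.001], [0.82, 0.572, -0.0], [-0.001, 0.001, -1.0]]
contact_force: [-1.1, 0.3, 6.9]
gripper_width: 0.271
finger_force: 39.1
time_s: 41.75
position: [0.4515, -0.0865, 0.1703]
ee_rot: [[-0.571, 0.821, 0.005], [0.821, 0.571, -0.001], [-0.004, 0.003, -1.0]]
contact_force: [-0.2, -0.3, -1.1]
gripper_width: 0.266
finger_force: 39.2
```

```bash
python3 -m jog '[{"x":0.12,"y":0.12,"z":-0.03,"twist":0},{"x":0.13,"y":0.135,"z":-0.03,"twist":0},{"x":0.13,"y":0.135,"z":-0.03,"twist":0},{"x":0.13,"y":0.135,"z":0,"twist":0},{"x":0.13,"y":0.135,"z":0,"twist":0},{"x":0.13,"y":0.135,"z":0,"twist":0},{"x":0.023,"y":0.03,"z":0,"twist":0.05},{"x":0,"y":0,"z":0,"twist":0.05},{"x":0,"y":0,"z":0,"twist":0.05},{"x":0,"y":0,"z":0,"twist":0.035},{"x":0,"y":0,"z":0,"twist":0},{"x":0,"y":0,"z":0,"twist":0}]';python3 - <<'E'
from h import *
tool([.519,.308,.1])
a=capture("wrist");cv2.imwrite("pics/w17.png",a);h,s,v=cv2.split(cv2.cvtColor(a,cv2.COLOR_BGR2HSV))
for z in(.003,.02):rects("wrist",(h>105)&(h<125)&(s>100)&(v>30),z,1500,90000,"tray")
print("\n".join("".join(("b" if h[y,x]>105 and h[y,x]<125 and s[y,x]>100 else "%X"%(v[y,x]//16)) for x in range(0,512,8)) for y in range(0,384,16)))
E
```

```text
time_s: 43.25
position: [0.5165, 0.2505, 0.1944]
ee_rot: [[-0.03, 1.0, -0.001], [1.0, 0.03, -0.001], [-0.001, -0.001, -1.0]]
contact_force: [0.0, -0.8, 0.7]
gripper_width: 0.27
finger_force: 39.2
shift frac [0.192 0.015 0.314] xhead 91.7 pos [0.5165 0.2505 0.1944] t 43.25
tray [313.  88.] px 26244 xy [565.1 320.6] size [188.7 136.4] ang 5.8
tray [313.  88.] px 26244 xy [562.3 320.4] size [178.5 129. ] ang 5.8
CCCCCCCCCA66666666666666666666BCCCCCCCCCCCCCCCCCCCCCCCCCCCCCCCCC
CCCCCCB66666666666666666666666BCCCCCCCCCCCCCBB8A87bbCCCCCCCCCCCC
CCCB6666666666666666666666bbbbbbbbbbbbbbbbbbbbbbbbbbCCCCCCBCCCCC
A6666667999999999999566666bbbbbbbbbbbbbbbbbbbbbbbbbbCCCCCCCCCCCC
66666666999999999999266666bbbbbbbbbbbbbbbbbbbbbbbbbbCCCBCBCCCCCC
66666666999999999999366666bbbbbbbbbbbbbbbbbbbbbbbbbbCCCCCCBCCCCC
66666666666667BCCCC6666666bbbbbbbbbbbbbbbbbbbbbbbbbbCCCCCCCCCCCC
66666666667CCCCCCCCCCCB7B66bbbbbbbbbbbbbbbbbbbbbbbbCCCCCCCCCCCCC
6666666CCCCCCCCCCCCCCCCCBCBbbbbbbbbbbbbbbbbbbbbbbbbCCCCCCCCCCCCC
666667CCCCCCCCCCCCCCCCCBAAAbb577776bbbbbbbb6bbbbbbbCCCCCCCCCCCCC
CCCBCCCCCCCCCCCCCCCCCCAAAAAbb89459964
[... 172 characters left out ...]
CCCCAAA554AA8A56666668888BFEEFEFFFFEECCCCCCCCCCCCC
BBCCCBCBC69CCCCCAAAAADCEC75CD6666667CB3CFFEFFEEFFFECCCCCCCCCCCCC
CBCCBCB69587CCAAAAAAAAAADEE33666666436AFEFEFFEFFFFCCCCCCCCCCCCCC
CBBCB799999643AAAAAAAAAAB023076AB6641311FFEFFFFFFDCCCCCCCC88CCCb
CCCC897CBCC867AAAAAAAAA3000308DEBED301000BFFEFEFECCCCCCC76455C8D
CCCCBCCCCAAAAA500000000000000CBDDDBA000000000001009CCCCC9556766E
CCCCCCAAAAA100000000000000000CBBBBBC000000000011000003CCCC87557F
CCCCCAA800000000011000001000BCCCCCCCC00000001222111000000BCCADFF
AAAA2000000000AB1210000000019BCCCCCB9000000012212CB0010000006bEE
9100000000000100001100000000000000000000000001000001100000000002
000000000000010011B100000000000000000000000002710001000000000000
```

```bash
python3 -m jog '[{"x":0.09,"y":0.003,"z":0.04,"twist":-0.012},{"x":0.088,"y":0.003,"z":0.08,"twist":-0.011},{"x":0,"y":0,"z":0.13,"twist":0},{"x":0,"y":0,"z":0.13,"twist":0},{"x":0,"y":0,"z":0.1,"twist":0},{"x":0,"y":0,"z":0,"twist":0},{"x":0,"y":0,"z":0,"twist":0}]';python3 -c "
from h import *
tool([.5164,.3038,.0235])"
```

```text
time_s: 44.18
position: [0.5167, 0.3048, 0.052]
ee_rot: [[-0.101, 0.995, 0.001], [0.995, 0.101, 0.001], [0.001, 0.001, -1.0]]
contact_force: [1.0, 0.0, -0.4]
gripper_width: 0.265
finger_force: 39.2
shift frac [-0.003 -0.002  0.095] xhead 95.8 pos [0.5167 0.3048 0.052 ] t 44.17
```

Lower, release to about 38 mm, rise, then head towards B for a look.

```bash
python3 -m jog '[{"x":-0.003,"y":-0.002,"z":0.06,"twist":0},{"x":0,"y":0,"z":0.035,"twist":0},{"x":0,"y":0,"z":0,"twist":0},{"x":0,"y":0,"z":0,"twist":0}]';python3 -m jog '[{"x":0,"y":0,"z":0,"twist":0},{"x":0,"y":0,"z":0,"twist":0},{"x":0,"y":0,"z":0,"twist":0}]' 0.15 ; python3 -m jog '[{"x":0,"y":0,"z":-0.1,"twist":0},{"x":0,"y":0,"z":-0.15,"twist":0},{"x":0,"y":0,"z":-0.15,"twist":0},{"x":-0.12,"y":0,"z":-0.1,"twist":0},{"x":-0.15,"y":0,"z":-0.05,"twist":0},{"x":-0.15,"y":0,"z":0,"twist":0},{"x":-0.15,"y":-0.05,"z":0,"twist":0},{"x":0,"y":-0.08,"z":0,"twist":0},{"x":0,"y":0,"z":0,"twist":0},{"x":0,"y":0,"z":0,"twist":0}]' 0 ; python3 - <<'E'
from h import *
tool([.418,.073,.09])
w=capture("wrist");cv2.imwrite("pics/w18.png",w);v=cv2.cvtColor(w,cv2.COLOR_BGR2HSV)[...,2]
shells("wrist",w,thr=178);print(proj("wrist",(.418,.073,.008)),proj("wrist",(.447,.2,.008)))
print("\n".join("".join("%X"%(q//16) for q in r) for r in v[0:300:8,40:440:4]))
E
```

```text
time_s: 44.68
position: [0.5156, 0.3032, 0.0226]
ee_rot: [[-0.101, 0.995, -0.0], [0.995, 0.101, -0.0], [-0.0, -0.0, -1.0]]
contact_force: [0.2, 0.3, -1.0]
gripper_width: 0.268
finger_force: 39.1
time_s: 45.05
position: [0.5158, 0.3033, 0.0228]
ee_rot: [[-0.1, 0.995, 0.0], [0.995, 0.1, 0.0], [0.0, 0.0, -1.0]]
contact_force: [-0.2, 0.3, 0.0]
gripper_width: 0.429
finger_force: 0.0
time_s: 46.3
position: [0.4951, 0.1301, 0.1881]
ee_rot: [[-0.101, 0.995, 0.002], [0.995, 0.101, 0.001], [0.001, 0.002, -1.0]]
contact_force: [0.7, 0.3, 0.3]
gripper_width: 0.503
finger_force: 0.0
shift frac [-0.164 -0.275  0.326] xhead 95.8 pos [0.4951 0.1301 0.1881] t 46.3
[172.84734342 223.89993472] [209.58593374  96.33120412]
555555555555555555555555555555555555555555555555555549AAAAAAA73666665AAAAAAAAAAAAAAAAAAAAAAAAAAAAAAA
555555555555555555555555555555555555555555555555555535AAAAAAAA654446AAAAAAAAAAAAAAAAAAAAAAAAAAAAAAAA
555555555555555555555555555555555555555555555555555549AAAAAAAAAAAAAAAAAAAAAAAAAAAAAAAAAAAAAAAAAAAAAA
555555555555555555555555555555555555555555555555555869AAAAAAAAAAAAAAAAAAAAAAAAAAAAAAA
[... 2749 characters left out ...]
88888888888788888888888778874002221009999999999999999999A996002221019A99999999A9A9A999A99A9999
9888888888888888878878888888888893002221000899999999999999999A999400022210089A999999A999999AAA9A9999
88888888888888788788888888888899200222200008999999999999999A9A99A40000222100699A99999A9A999A99A99999
8888888888888878878888888899972000002310000899999999999999999A99A4000033100001489999999999AAA9A99999
8888888888888875210015899998000000000100002999999999999999999999A90000100000000029999995101147999999
888888888886100000000064210000000000000000899999999999999999A9999A3000000000000000013540000000004999
887887887100000000000000000000000000000003999999999999999999999A999000000000000000000000000000000004
```

```bash
python3 -m jog '[{"x":-0.055,"y":-0.09,"z":0.06,"twist":0},{"x":-0.055,"y":-0.09,"z":0.06,"twist":0},{"x":-0.056,"y":-0.097,"z":0.06,"twist":0},{"x":0,"y":0,"z":0.02,"twist":0.045},{"x":0,"y":0,"z":0,"twist":0.045},{"x":0,"y":0,"z":0,"twist":0.045},{"x":0,"y":0,"z":0,"twist":0.045},{"x":0,"y":0,"z":0,"twist":0.045},{"x":0,"y":0,"z":0,"twist":0.045},{"x":0,"y":0,"z":0,"twist":0},{"x":0,"y":0,"z":0,"twist":0}]'; python3 - <<'E'
from h import *
tool([.417,.0725,.0185]);print(observe()["joints"])
w=capture("wrist");cv2.imwrite("pics/w19.png",w);v=cv2.cvtColor(w,cv2.COLOR_BGR2HSV)[...,2]
print(proj("wrist",(.417,.0725,.009)))
print("\n".join("".join("%X"%(q//16) for q in r) for r in v[100:300:8,120:400:4]))
E
```

```text
time_s: 47.72
position: [0.4171, 0.0719, 0.1277]
ee_rot: [[0.678, 0.735, 0.001], [0.735, -0.678, 0.0], [0.001, 0.0, -1.0]]
contact_force: [0.6, -0.2, -0.4]
gripper_width: 0.499
finger_force: 0.0
shift frac [ 0.001 -0.002  0.364] xhead 47.3 pos [0.4171 0.0719 0.1277] t 47.73
[ -5.34183155  25.7687975  -13.58040538 134.91109527  16.74039431
  20.72281768 -75.99271237]
[254.13989837 192.42896012]
55555568AAAAABBBAAAAAAABAAAAAAAAAAAAAAAAAAAAAAAAAAAAAAAABAAAAABAAABAAA
55555555555589ABBBAAAAAAABAAAAAAAAAAAAAAAAAAAAAAAAAAAAAAAAAAAAAAAAABBA
55555555555555558BABAAAAAAAAAAAAAAABAAAAAAAAAAAAAAAAAAAAAAAAAAAAAAAAAB
5555555555555555558BAAAAAAAAAAAAAAAAAAAAAAAAAAAAAAAAAAAAAAAAAAAAAAAAAA
55555555555555555557ABAAAAAAA856777788AAAAAAAAAAAAAAAAAAAAAAAAAAAAAAAA
5555555555555555555566999AAAA7ADECDEEC997645789AAAAAAAAAAAAAAAAAAAAAAA
55555555555555555555555558AA75AC889EEBBB9CABCEECCAAAAAAAAAAAAAAAAAAAAA
55555555555555555555555555555567888ADEEEBD9E9EEDEBAAAAAAAAAAAAAAAAAAAA
55555555555555555555555555555568888CDDEEECEEDDCBAAAAAAAAAAAAAAAAAAAAAA
33332355555555555555555555555578888CDBCA8AAAAAAAAAAAAAAAAAAAAAAA
[... 371 characters left out ...]
AA9889888889998999997355555788888998898888AAAAAAAAAAAAAAAAAAA
ABAAAAABAAAA9998998888899899998887778888889AAAAA999AAAAAAAAAAAAAAAAAAA
AAABAAAAABAAAA9988733118999999999888888889AAA80233AAAAAAAAAAAAAAAAAAAA
AAAAABBABAABAA973333200888899999989888888AAAA60033345AAAAAAAAAAAAAAAAA
AAAAAAAABAAAAA001332000888888999999998889AAAA5001332003AAAAAAAAAAAAAAA
AAAAAAAAAABA9001333000078988888999998998AAAAA40002332002AAAAAAAAAAAAAA
AAAAAAAAAAA7000333100008988988888989998AAAAAA400002332002AAAAAAAAAAAAA
AAAAAAAA5000000003100008999889888888899AAAAAA7000032000001019AAAAAAAAA
01AAAA9500000000000000598899988888889AAAAAAAAA1000000000000018AAAA8000
000000000000000000000188998899988888AAAAAAAAAA700000000000000000000000
```

```bash
python3 -m jog '[{"x":0,"y":0,"z":0.1,"twist":0},{"x":0,"y":0,"z":0.13,"twist":0},{"x":0,"y":0,"z":0.1,"twist":0},{"x":0,"y":0,"z":0.034,"twist":0},{"x":0,"y":0,"z":0,"twist":0},{"x":0,"y":0,"z":0,"twist":0}]';python3 -c "
from h import *
tool([.417,.0725,.0185])"; python3 -m jog '[{"x":0,"y":0,"z":0,"twist":0},{"x":0,"y":0,"z":0,"twist":0},{"x":0,"y":0,"z":0,"twist":0},{"x":0,"y":0,"z":0,"twist":0}]' 1 40
```

```text
time_s: 48.52
position: [0.4165, 0.0709, 0.0226]
ee_rot: [[0.68, 0.733, -0.0], [0.733, -0.68, -0.001], [-0.001, 0.001, -1.0]]
contact_force: [0.3, 0.4, -0.6]
gripper_width: 0.505
finger_force: 0.0
shift frac [ 0.005 -0.002  0.014] xhead 47.2 pos [0.4165 0.0709 0.0226] t 48.52
time_s: 49.02
position: [0.4165, 0.0709, 0.0231]
ee_rot: [[0.68, 0.733, 0.001], [0.733, -0.68, -0.001], [-0.001, 0.001, -1.0]]
contact_force: [-0.5, 1.0, 7.2]
gripper_width: 0.262
finger_force: 39.6
```

```bash
python3 -m jog '[{"x":0,"y":0,"z":-0.08,"twist":0},{"x":0,"y":0,"z":-0.15,"twist":0},{"x":0.06,"y":0,"z":-0.15,"twist":0},{"x":0.15,"y":-0.01,"z":-0.1,"twist":0},{"x":0.17,"y":-0.02,"z":-0.05,"twist":0},{"x":0.17,"y":-0.03,"z":0,"twist":0},{"x":0.17,"y":-0.03,"z":0,"twist":0},{"x":0.17,"y":-0.026,"z":0,"twist":0},{"x":0.095,"y":0,"z":0,"twist":0},{"x":0,"y":0,"z":0,"twist":-0.045},{"x":0,"y":0,"z":0,"twist":-0.045},{"x":0,"y":0,"z":0,"twist":-0.045}]';python3 -m jog '[{"x":0,"y":0,"z":0,"twist":-0.045},{"x":0,"y":0,"z":0,"twist":-0.045},{"x":0,"y":0,"z":0,"twist":-0.045},{"x":0,"y":0,"z":0,"twist":0},{"x":0,"y":0,"z":0,"twist":0}]'; python3 - <<'E'
from h import *
tool([.5921,.3114,.055])
w=capture("wrist");cv2.imwrite("pics/w20.png",w);h,s,v=cv2.split(cv2.cvtColor(w,cv2.COLOR_BGR2HSV))
rects("wrist",(h>105)&(h<125)&(s>100)&(v>30),.02,1500,90000,"tray")
print("\n".join("".join(("." if h[y,x]>105 and h[y,x]<125 and s[y,x]>100 else "%X"%(v[y,x]//16)) for x in range(0,512,6)) for y in range(60,384,12)))
E
```

```text
time_s: 50.52
position: [0.5911, 0.3111, 0.1804]
ee_rot: [[0.313, 0.95, -0.002], [0.95, -0.313, -0.002], [-0.003, -0.001, -1.0]]
contact_force: [0.6, 0.6, -0.1]
gripper_width: 0.269
finger_force: 39.5
time_s: 51.15
position: [0.5915, 0.3111, 0.1806]
ee_rot: [[-0.099, 0.995, -0.001], [0.995, 0.099, -0.002], [-0.002, -0.002, -1.0]]
contact_force: [-1.0, -0.1, -1.7]
gripper_width: 0.266
finger_force: 39.5
shift frac [0.001 0.003 0.419] xhead 95.7 pos [0.5915 0.3111 0.1806] t 51.15
tray [211. 149.] px 17224 xy [562.8 320.9] size [178.2 128.1] ang 6.0
CCCCDCCCB7767776777667777766777777777777777DDDCDCCCDDCDDCCDDDDCCCCCCCDCDDCCCCCCCCCCCCC
CCCCCCC777767776766766767766777777777777777777777CCDDDCDCCDCCDCDCCCCCDDDCCCCCCCCCCCCCC
CCCCC87777776776676676677776777777777777777777777CCBCDCCCCDDCDCCCCCCDCCCCCCCCCCCCCCCCC
76677777777777767766...................................CCDDDDCCCCCCCCDCCCCCCCCCCCCCCCC
CA9A99AA999952666666...................................CCDCCDCCCCCCCCCCCCCCCCCCCCCCCCC
9999A9999999524777667..................................CCDDCCCCCCCCCCCDCCCCCCCCCCCCCCA
9999999999A952377767C....
[... 1101 characters left out ...]
CCCC
435BCCDCDCCCDDCBBBE40001000000000000003EDEEEEEE40000000000000011003CCDDCDCCCCCCCCCCCCC
986437CCDCDCDBB81000000000000000000000CF677777DD0000000000000110000001ADCCCDDCDCCCCDCC
C978ACCCDDDC50000000000011110000000003FFFFFFFFFF1000000001111211110000000........78AAB
CDCCCCCDB2000000000013111111000000001FFFFFFFFFFFF2000000002222221111100000002EFFFFFFEE
CDCCC80000000001005AA32221110000000019BCCCCCDEFED1000000001222211563111100000001AFFFFF
DC3000000000000001800001111000010000000000000000000000000001111000041111110000000002FF
00000000010000010100000115400000000000000000000000000000000351100000000100001000000000
00000111000000000110011770000000000000000000000000000000000006811001100100000011100000
```

```bash
python3 - <<'E'
from h import *
c=np.array([.563,.3205]);a=np.radians(5.8);ex=np.array([np.cos(a),np.sin(a)]);ey=np.array([-ex[1],ex[0]])
for p in((228,144),(162,144),(186,190),(165,195)):
    q=ray("wrist",p,.012)[:2]-c;print(p,np.round(1000*np.array([q@ex,q@ey]),1))
E
python3 -m jog '[{"x":0,"y":0.003,"z":0.1,"twist":0},{"x":0,"y":0,"z":0.13,"twist":0},{"x":0,"y":0,"z":0.13,"twist":0},{"x":0,"y":0,"z":0.05,"twist":0},{"x":0,"y":0,"z":0,"twist":0}]'
```

```text
(228, 144) [ 2.7 19.9]
(162, 144) [-57.3  20.1]
(186, 190) [-38.1 -23.3]
(165, 195) [-58.3 -28.1]
time_s: 51.82
position: [0.5921, 0.3112, 0.0572]
ee_rot: [[-0.1, 0.995, -0.002], [0.995, 0.1, -0.003], [-0.002, -0.002, -1.0]]
contact_force: [0.5, 0.8, 0.2]
gripper_width: 0.262
finger_force: 39.5
```

```bash
python3 -m jog '[{"x":0,"y":0,"z":0.07,"twist":0},{"x":0,"y":0,"z":0.03,"twist":0},{"x":0,"y":0,"z":0,"twist":0},{"x":0,"y":0,"z":0,"twist":0}]';python3 -m jog '[{"x":0,"y":0,"z":0,"twist":0},{"x":0,"y":0,"z":0,"twist":0},{"x":0,"y":0,"z":0,"twist":0}]' 0.25 ; python3 -m jog '[{"x":0,"y":0,"z":-0.08,"twist":0},{"x":0,"y":0,"z":-0.15,"twist":0},{"x":0,"y":0,"z":-0.15,"twist":0},{"x":-0.1,"y":-0.1,"z":-0.1,"twist":0},{"x":-0.12,"y":-0.12,"z":-0.05,"twist":0},{"x":-0.12,"y":-0.12,"z":0,"twist":0},{"x":0,"y":-0.1,"z":0,"twist":0},{"x":0,"y":0,"z":0,"twist":0},{"x":0,"y":0,"z":0,"twist":0}]' 0 ; python3 - <<'E'
from h import *
tool([.4468,.201,.09]);print(observe()["joints"])
w=capture("wrist");cv2.imwrite("pics/w21.png",w);h,s,v=cv2.split(cv2.cvtColor(w,cv2.COLOR_BGR2HSV))
shells("wrist",w,thr=178);print(proj("wrist",(.4468,.201,.008)))
print("\n".join("".join(("." if h[y,x]>105 and h[y,x]<125 and s[y,x]>100 else "%X"%(v[y,x]//16)) for x in range(0,512,6)) for y in range(0,300,10)))
E
```

```text
time_s: 52.32
position: [0.5925, 0.3114, 0.028]
ee_rot: [[-0.1, 0.995, -0.001], [0.995, 0.1, -0.002], [-0.002, -0.001, -1.0]]
contact_force: [0.6, 0.1, -0.1]
gripper_width: 0.265
finger_force: 39.5
time_s: 52.7
position: [0.5925, 0.3113, 0.028]
ee_rot: [[-0.1, 0.995, -0.001], [0.995, 0.1, -0.002], [-0.002, -0.001, -1.0]]
contact_force: [-0.0, -0.3, 0.4]
gripper_width: 0.378
finger_force: 0.0
time_s: 53.82
position: [0.4728, 0.1976, 0.1883]
ee_rot: [[-0.101, 0.995, 0.002], [0.995, 0.101, -0.001], [-0.001, 0.002, -1.0]]
contact_force: [0.2, -0.3, 0.3]
gripper_width: 0.499
finger_force: 0.0
shift frac [ 0.02  -0.086  0.328] xhead 95.8 pos [0.4728 0.1976 0.1883] t 53.83
[  5.84514234  29.85350426 -45.25247437 120.97773504  32.27999928
  41.66007264 -54.79562081]
L px [329.  34.] mid [520.7 304.9] nozzle head -84.8 len 66.5 w 55.9 area 1891 fill 0.9 edge 65.5
L px [418.  39.] mid [599.8 310.5] nozzle head -80.6 len 67.1 w 56.7 area 1830 fill 0.9 edge 63.9
R px [249. 186.] mid [447.8 195.9] nozzle head 134.9 len 67.0 w 59.3 area 1681 fill 0.83 edge 60.7
[228.05880754 170.02635942]
ABAAAAAA
[... 1901 characters left out ...]
AAAA
AAAAAAAAA9876AAABABA77688999999999999999BBABBAAAAAAAAAAAAAEEEEEEEEDEEEEEEDABABAABAAABA
BAAAAAAAAAAAAAAABAAAA99989999899999999AABBABAAAAAAAAAAAAABEEEEEEEEEEEEEEEAABABBAAAABA7
BAAAAAAAAAAAAAAABAA99999899998994305AAAAABABAAAABA8034AAACDEEEEEEEEEEDEECABAAAABABB555
BAAAAAAAAAABBAAABB999999999996023204AAABBBAAAABABA6023207AAAAAAABDDEEEEDAABAAAAABA9444
BAAABBAABAABBAAAB9999998899970133003AAABABAAAAAAAA40033107AAAAAAAAAAAAABABAAAAAAAB5444
BBBABBABAAABBAAA99999998899500131003AAAAAAAAAAABAA400132007AAAAAAAAAAAAAABAAAAABAB8445
BBBABBABAAABAA9984101898830000000008AAAAAAAAAAABABA0010000003AAAA21149BBBAAAAAAABAAA86
BBBABBBBAAAAA9300000010000000000000AAAAAAAAAAAABAAB000000000000010001002AAAAAAAABAAAAA
```

```bash
python3 -m jog '[{"x":0.012,"y":-0.084,"z":0.05,"twist":0},{"x":0,"y":0,"z":0.05,"twist":-0.05},{"x":0,"y":0,"z":0.05,"twist":-0.05},{"x":0,"y":0,"z":0.05,"twist":-0.05},{"x":0,"y":0,"z":0,"twist":-0.05},{"x":0,"y":0,"z":0,"twist":-0.043},{"x":0,"y":0,"z":0,"twist":0},{"x":0,"y":0,"z":0,"twist":0}]'; python3 - <<'E'
from h import *
tool([.4475,.1985,.0185])
w=capture("wrist");cv2.imwrite("pics/w22.png",w);v=cv2.cvtColor(w,cv2.COLOR_BGR2HSV)[...,2]
print(proj("wrist",(.4475,.1985,.009)))
print("\n".join("".join("%X"%(q//16) for q in r) for r in v[100:300:8,120:400:4]))
E
```

```text
time_s: 54.88
position: [0.4467, 0.1982, 0.1271]
ee_rot: [[-0.759, 0.651, -0.001], [0.651, 0.759, -0.001], [-0.0, -0.001, -1.0]]
contact_force: [0.4, 0.3, 0.5]
gripper_width: 0.497
finger_force: 0.0
shift frac [-0.001  0.003  0.362] xhead 139.4 pos [0.4467 0.1982 0.1271] t 54.88
[256.95024173 193.66758391]
5554438CCCCCCCCCCCBBA844444566666666666677666666666666666666666668CCCC
867768ACCCCCCCBBAAAAAA44444456666666677766666666666666666666666667CCCB
8635CCCCCCCAAAAAAAAAAA44444466666667766666666666666666666666666669BB94
9745BCCCAAAAAAAAAAAAAA7444444566677666666666666666666666666666678B9433
97547AAAAAAAAAAAAAAAAAA744444455666666776666666666666666666669CB74438C
A85339AAAAAAAAAAAAAAAAAA6446544444899CCCCCBAAB6666668BA866BBCB54339CCC
786459AAAAAAAAAAAAAAAAAAAAAA944446AABCCCCCCCCB66667BBCCCCCCB84339CCCCC
99AAAAAAAAAAAAAAAAAAAAAAAAAAAA544567AACCCCCCCB66BBCCCCCCCB6434ACCCCCCC
AAAAAAAAAAAAAAAAAAAAAAAAAAAAA52356659AABBCBAAAAAACCCCCBB5434BCCCDCCCCC
AAAAAAAAAAAAAAAAAAAAAAAAAAAAA78999A87AAAABAAAAAABCCCBA4434BCDCCCCCCB44
AAAAAAAAAAAAAAAAAAAAAAAAAAAAABEECDDB7AAAAAAAAAAABBBB9335CCDDDCCCCCA339
AAAAAAAAAAA
[... 282 characters left out ...]
AAAAAAAAAAAAAAACCCBCCCEEFFFEDCCBBA987659CCCCCCCCCCCCAB77BCCCC
AAAAAAAAAAAAAAAABBCCCCCCCCCCCCCFFFFFEFFFDEDEEEEEBCBCCCCCCCCCCCCBC77BCC
AAAAAAABCCCCCCCCCCA3321CCCCCCCCEFFFFEEFFBEEBFC0334BCCCCCCCCCCCCBCBC779
AABBCCCCCCCCCCCA5533301BCCCCCCCEFECFEBBBCCCCE90133456BCCCCCCBBCCCCCBC7
CBCCCCCCCCCCCB101333000BCCCCCCCDEDDDCCCCCCCCC6001333004CCBBCCCCCCCBBBA
CCCCCCCCCCCCA0013331000BCCCCCCCCCCCCCCCCBCCCC50002333003BCCCCCCBBBBBCC
CCCCCCBCCCC800133310000BCCCCCCCBCCCCCBCCCCCCC500003332002BCCBBBBBCBBBC
CCCBCCCC500000000420001CCCCCCCCBCCCBCCCCCCCCC9000043000000019BBBBBBCBB
01BCCBA6000000000000007CCCCCBCCCBCCCCCCCCCCCCB1000000000000019AAEFC000
0000000000000000000001BCCCBCCBCCCCCCCCCCCCCCBC900000000000000000000000
```

```bash
python3 -m jog '[{"x":-0.001,"y":-0.01,"z":0.1,"twist":-0.022},{"x":0,"y":0,"z":0.13,"twist":0},{"x":0,"y":0,"z":0.1,"twist":0},{"x":0,"y":0,"z":0.034,"twist":0},{"x":0,"y":0,"z":0,"twist":0},{"x":0,"y":0,"z":0,"twist":0}]'; python3 -m jog '[{"x":0,"y":0,"z":0,"twist":0},{"x":0,"y":0,"z":0,"twist":0},{"x":0,"y":0,"z":0,"twist":0},{"x":0,"y":0,"z":0,"twist":0}]' 1 40;python3 -m jog '[{"x":0,"y":0,"z":-0.08,"twist":0},{"x":0,"y":0,"z":-0.15,"twist":0},{"x":0,"y":0,"z":-0.15,"twist":0},{"x":0,"y":0,"z":-0.15,"twist":0},{"x":0,"y":0,"z":-0.1,"twist":0},{"x":0,"y":0,"z":0,"twist":0}]'; python3 -c "
from h import *
tool([.6,-.28,.19])
print(observe()['joints'])"
```

```text
time_s: 55.68
position: [0.4448, 0.1955, 0.0188]
ee_rot: [[-0.803, 0.595, 0.001], [0.595, 0.803, -0.001], [-0.001, -0.0, -1.0]]
contact_force: [0.4, -0.6, 0.4]
gripper_width: 0.501
finger_force: 0.0
time_s: 56.18
position: [0.4448, 0.1954, 0.019]
ee_rot: [[-0.803, 0.595, 0.001], [0.595, 0.803, -0.001], [-0.002, -0.0, -1.0]]
contact_force: [-1.2, -0.2, 7.0]
gripper_width: 0.273
finger_force: 40.1
time_s: 56.92
position: [0.4455, 0.1961, 0.2091]
ee_rot: [[-0.803, 0.596, 0.004], [0.596, 0.803, -0.0], [-0.003, 0.002, -1.0]]
contact_force: [-1.0, 0.0, -0.5]
gripper_width: 0.268
finger_force: 39.3
shift frac [-1.359 -0.968  0.066] xhead 143.4 pos [0.4455 0.1961 0.2091] t 56.92
[ 14.61134689  30.82895578 -59.15687777 122.80733163  37.50363253
  46.60632976 -14.86887211]
```

```bash
python3 -m jog '[{"x":-0.1,"y":-0.08,"z":0,"twist":0},{"x":-0.14,"y":-0.105,"z":0,"twist":0},{"x":-0.14,"y":-0.105,"z":0,"twist":0},{"x":-0.14,"y":-0.105,"z":0,"twist":0},{"x":-0.14,"y":-0.105,"z":0,"twist":0},{"x":-0.14,"y":-0.105,"z":0,"twist":0},{"x":-0.14,"y":-0.105,"z":0,"twist":0},{"x":-0.14,"y":-0.105,"z":0,"twist":0},{"x":-0.14,"y":-0.105,"z":0,"twist":0},{"x":-0.14,"y":-0.105,"z":0,"twist":0},{"x":-0.12,"y":-0.09,"z":0,"twist":0},{"x":0,"y":0,"z":0,"twist":0.04}]'; python3 -m jog '[{"x":0,"y":0,"z":0,"twist":0.05},{"x":0,"y":0,"z":0,"twist":0.05},{"x":0,"y":0,"z":0,"twist":0.05},{"x":0,"y":0,"z":0,"twist":0.05},{"x":0,"y":0,"z":0,"twist":0.047},{"x":0,"y":0,"z":0,"twist":0},{"x":0,"y":0,"z":0,"twist":0}]';python3 - <<'E'
from h import *
tool([.6026,-.3372,.055]);print(observe()["joints"])
w=capture("wrist");cv2.imwrite("pics/w23.png",w);h,s,v=cv2.split(cv2.cvtColor(w,cv2.COLOR_BGR2HSV))
rects("wrist",(h>105)&(h<125)&(s>100)&(v>30),.02,1500,90000,"tray")
print("\n".join("".join(("." if h[y,x]>105 and h[y,x]<125 and s[y,x]>100 else "%X"%(v[y,x]//16)) for x in range(0,512,6)) for y in range(0,384,12)))
E
```

```text
time_s: 58.42
position: [0.6008, -0.3437, 0.2044]
ee_rot: [[-0.714, 0.7, -0.004], [0.7, 0.714, -0.003], [0.001, -0.005, -1.0]]
contact_force: [-0.1, 1.0, -0.2]
gripper_width: 0.271
finger_force: 39.3
time_s: 59.3
position: [0.6015, -0.3375, 0.2067]
ee_rot: [[-0.034, 0.999, -0.003], [0.999, 0.034, -0.001], [-0.001, -0.003, -1.0]]
contact_force: [0.0, -0.2, -0.8]
gripper_width: 0.269
finger_force: 39.3
shift frac [0.002 0.005 0.506] xhead 91.9 pos [ 0.6015 -0.3375  0.2067] t 59.3
[ 53.29029615  40.3432932  -43.96387477  97.47974017  32.97791772
  56.01102116  -1.08298904]
tray [221. 175.] px 19781 xy [ 571.8 -350.8] size [178.2 130.5] ang 1.5
6667766677677676967779999666766666666BCCCC8BBBBBBBBBBCCCCCDCCCCCCCCB5DF7B67FFFFFFFCCCC
B7867676766776788679999A96667666666666CCCCC7BBBBBBBCCCCCCCCCCCCCCCA5EFE7511112DFECCCCC
CCCCCCCCCCC777676568999A956676666666666CCCCCC98AB9CCCCCCCCCCCCCCCA5EE77E211111113CCCCC
CCCCCCCCCCCCCCCCCC43399A8476766666666666BCCCCCCCCCCCCCCCCCCCCCCCC69EFEFFFFF91117CCCCCC
CCCCCCCCCCCCCCCCCCCCC99A84667666666676667CCCCCCCCCCCCCCCCCCCCCCCCCCC87CFFFFFFCCCCCCCCC
CCCCCCCCCCCCCCCC
[... 1632 characters left out ...]
CCCC
CCCDCCCCCCCCCCCCCCC30000000000000000002BDEEEEEC200000000000000110016766667CCCCCCCCCCCC
CCCCCCCCCCCCCCCA10000000000000000000008BDEEEEEC80000000000000110000000455559CCCCCCCCCC
CCCCCCCCCCCC50000000000001010000000003BBDEEEEEDE10000000002122111000000002555ACCCCCCCC
CCCCCCCCB1000000000023111011000000001CCBDEEEEEEFF200000000122221111100000000145ACCCCCC
CCCCC80000000000007CC31210100000000019AADEEEEECB910000000002222116631110000000009CCCCC
CB3000000000000001800000111000010000000000000000000000100001110000041110000000000002BC
00000000000000000000000116300000000000000000000000000000000261100000000000000000000000
00000011000000001110011770000000000000000000000000000000000006811000100000000011100000
```

```bash
python3 -m jog '[{"x":0,"y":-0.006,"z":0.1,"twist":0},{"x":0,"y":0,"z":0.15,"twist":0},{"x":0,"y":0,"z":0.15,"twist":0},{"x":0,"y":0,"z":0.11,"twist":0},{"x":0,"y":0,"z":0.07,"twist":0},{"x":0,"y":0,"z":0.03,"twist":0},{"x":0,"y":0,"z":0,"twist":0},{"x":0,"y":0,"z":0,"twist":0}]';python3 -m jog '[{"x":0,"y":0,"z":0,"twist":0},{"x":0,"y":0,"z":0,"twist":0},{"x":0,"y":0,"z":0,"twist":0}]' 0.25 ; python3 -m jog '[{"x":0,"y":0,"z":-0.08,"twist":0},{"x":0,"y":0,"z":-0.15,"twist":0},{"x":0,"y":0,"z":-0.15,"twist":0},{"x":0.08,"y":-0.12,"z":-0.1,"twist":0},{"x":0.12,"y":-0.12,"z":-0.05,"twist":0},{"x":0.12,"y":-0.1,"z":0,"twist":0},{"x":0,"y":0,"z":0,"twist":0},{"x":0,"y":0,"z":0,"twist":0}]' 0 ; python3 - <<'E'
from h import *
tool([.482,-.232,.128]);print(observe()["joints"])
w=capture("wrist");cv2.imwrite("pics/w24.png",w);h,s,v=cv2.split(cv2.cvtColor(w,cv2.COLOR_BGR2HSV))
shells("wrist",w,thr=178);print(proj("wrist",(.482,-.232,.008)))
shells("scene",capture("scene"),lo=60,hi=800,thr=125)
print("\n".join("".join(("." if h[y,x]>105 and h[y,x]<125 and s[y,x]>100 else "%X"%(v[y,x]//16)) for x in range(0,512,6)) for y in range(0,300,10)))
E
```

```text
time_s: 60.35
position: [0.6012, -0.3384, 0.0261]
ee_rot: [[-0.032, 0.999, 0.001], [0.999, 0.032, -0.003], [-0.003, 0.001, -1.0]]
contact_force: [-0.4, 0.2, 0.2]
gripper_width: 0.268
finger_force: 39.3
time_s: 60.72
position: [0.6001, -0.3382, 0.0251]
ee_rot: [[-0.031, 1.0, -0.001], [1.0, 0.031, -0.002], [-0.002, -0.001, -1.0]]
contact_force: [-0.1, 0.7, -0.3]
gripper_width: 0.378
finger_force: 0.0
time_s: 61.72
position: [0.4961, -0.2455, 0.185]
ee_rot: [[-0.032, 0.999, 0.001], [0.999, 0.032, -0.003], [-0.003, 0.001, -1.0]]
contact_force: [0.0, -0.3, -1.0]
gripper_width: 0.5
finger_force: 0.0
shift frac [ 0.047 -0.046  0.19 ] xhead 91.8 pos [ 0.4961 -0.2455  0.185 ] t 61.73
[ 53.97774781  32.94035094 -45.08494711 116.17026457  33.69873649
  44.3550064   -9.73849793]
[240.00895528 161.41766491]
L px [190.  77.] mid [-15.1 233.5] nozzle head -94.2 len 112.7 w 58.0 area 1253 fill 0.37 edge 81.3
R px [343.  80.] mid [362.1 580.7] nozzle head -98.6 len 154.3 w 51.8 area 2710 fill 0.63 edge 61.4
L px [339. 147.] mid [520.  311.7] nozzle head -82.1 len 66.0 w 54.9 area 1700 fill 0.85 edge 
[... 2314 characters left out ...]
BBBB
9999777999999999999999999999999999999997..............................ABBBBBBBBBBBBBBB
9A99999999999999999999999999999999999AA9...............................BBBBBBBBBBBBBBB
999999999999999999999ABBBBBBBBBB4307BABA...........034................BBBBBBBBBBBBBBBB
999999999999ABBBB755554445544302320001BA...........02320.5677.........BBBBBBBBBBBBBBBB
99AABBBBBBBBBBBBBEEEEEEEEEEEC013300134BA...........0033104DDEC........BBBBBBBBBBBBBBBB
BBBBBBBBBBBBBBBBBBBBBBBBBBB700231003BABB...........0014200AEE.........BBBBBBBBBBBBBBBB
BBBBBBBBBBBBBBBBA5112ABBB40000001009BBBB...........001000000456...10.ABBBBBBBBBBBBBBBB
BBBBBBBBBBBBBB300000011000000000000BBBBA............00000000000000001003BBBBBBBBBBBBBB
```

```bash
python3 -m jog '[{"x":0.05,"y":-0.031,"z":0.09,"twist":0},{"x":0,"y":0,"z":0.1,"twist":0.026},{"x":0,"y":0,"z":0,"twist":0.026},{"x":0,"y":0,"z":0,"twist":0},{"x":0,"y":0,"z":0,"twist":0}]'; python3 - <<'E'
from h import *
tool([.4865,-.231,.0185])
w=capture("wrist");cv2.imwrite("pics/w25.png",w);v=cv2.cvtColor(w,cv2.COLOR_BGR2HSV)[...,2]
p=observe()["position"];print(proj("wrist",(p[0],p[1],.009)))
print("\n".join("".join("%X"%(q//16) for q in r) for r in v[100:300:8,120:400:4]))
E
```

```text
time_s: 62.45
position: [0.4863, -0.2309, 0.1269]
ee_rot: [[0.131, 0.991, 0.0], [0.991, -0.131, -0.002], [-0.002, 0.0, -1.0]]
contact_force: [-0.3, 0.2, 0.3]
gripper_width: 0.502
finger_force: 0.0
shift frac [0.    0.    0.361] xhead 82.5 pos [ 0.4863 -0.2309  0.1269] t 62.45
[254.91361925 192.93175285]
6666666666666666666666666666666666BBB766666BBBBBBBBBBBBBBBBBBBBBBA44AA
6666666666666666666666666666666666666666667BBBBBBBBBBBBBBBBBBBBBBB947A
6666666666666666666666666666666666666666666BBBBBBBBBBBBBBBBBBBBBBBB957
6666666666666666666666666666666666566666668BBBBBBBBBBBBBBBBBBBBBBBBBB9
A76666666666666666656544666665788888756666BBBBBBBBBBBBBBBBBBBBBBBBBBBB
BBBBA6666666666666689986777665898389866667BBBBBBBBBBBBBBBBBBBBBBBBBBBB
BBBBBBBB9AACB96666757987785999899999869AABBBBBBBBBBBBBBBBBBBBBBBBBBBBB
BBBBBBBBBBBBBBBBA66889DE9DADDCDEA99988BBBBBBBBBBBBBBBBBBBBBBBBBBBBBBBB
CBBBBBBBBBBBBBBBA9A99999AACCDDDEEB998ABBBBBBBBBBBBBBBBBBBBBBBBBBBBBBBB
BBBBBBBBBBBBBA99999A9999935665ACDEECDABBBBBBBBBBBBBBBBBBBBBBBBBBBBBBBB
BBBBBBBBBA999A99999A9999999A999CDEEEDABBBBBBBBBBBBBBBBBBBBBBBBBBBBBBBB
BBBBBBA999999A
[... 279 characters left out ...]
999999999999A999999998666666ABBBBBBBBBBBBBBBBBBBBCBBBBBBBBCBB
A9AA999999999999999999999999999999999BBBBBBBBBBBBBBBBBBBBCCBBCBBBBAA97
999AA99999999999998332199999999999999ABBBBBBB90334BBBBBA98766666655544
999AA999999999974433200999999999999BBBB9876664003332355555443333333333
9999A999999998001333000999999999B766555445453200133300134568AABBCCCCCC
9999A9999999700133300009999ABBBBBB4333333345730002333003CCCCCCCCCCCCCB
99999A99999600133310000ABBBBBBBBBB69CCCCCCCCC500003332002CCCCCCCCCC422
99999A99400000000410001ABBBBBBBBBB9BBCCCCCCCC900003300000001ACCCCC7326
01999985000000000000006BBBBBBBBBBBB98CCCCCCCCC1000000000000019CCCC9000
0000000000000000000001BBBBA99777BBB89CCCCCCCCC900000000000000000000000
```

```bash
python3 -m jog '[{"x":0,"y":0,"z":0.1,"twist":0},{"x":0,"y":0,"z":0.13,"twist":0},{"x":0,"y":0,"z":0.1,"twist":0},{"x":0,"y":0,"z":0.034,"twist":0},{"x":0,"y":0,"z":0,"twist":0},{"x":0,"y":0,"z":0,"twist":0}]'; python3 -m jog '[{"x":0,"y":0,"z":0,"twist":0},{"x":0,"y":0,"z":0,"twist":0},{"x":0,"y":0,"z":0,"twist":0},{"x":0,"y":0,"z":0,"twist":0}]' 1 40;python3 -m jog '[{"x":0,"y":0,"z":-0.08,"twist":0},{"x":0,"y":0,"z":-0.15,"twist":0},{"x":0,"y":0,"z":-0.15,"twist":0},{"x":0,"y":0,"z":-0.1,"twist":0},{"x":0,"y":0,"z":0,"twist":-0.025},{"x":0,"y":0,"z":0,"twist":-0.026},{"x":0,"y":0,"z":0,"twist":0}]'; python3 -c "
from h import *
tool([.5463,-.3632,.05])"
```

```text
time_s: 63.25
position: [0.4862, -0.2309, 0.0185]
ee_rot: [[0.131, 0.991, 0.001], [0.991, -0.131, -0.002], [-0.002, 0.001, -1.0]]
contact_force: [-0.4, -0.5, 0.2]
gripper_width: 0.5
finger_force: 0.0
time_s: 63.75
position: [0.486, -0.231, 0.0187]
ee_rot: [[0.131, 0.991, 0.001], [0.991, -0.131, -0.003], [-0.003, 0.001, -1.0]]
contact_force: [0.1, -0.6, 5.8]
gripper_width: 0.265
finger_force: 40.0
time_s: 64.62
position: [0.4851, -0.2306, 0.1617]
ee_rot: [[-0.027, 1.0, -0.001], [1.0, 0.027, -0.002], [-0.002, -0.001, -1.0]]
contact_force: [-0.7, 0.0, -0.3]
gripper_width: 0.272
finger_force: 39.2
shift frac [-0.447  0.192  0.373] xhead 91.6 pos [ 0.4851 -0.2306  0.1617] t 64.62
```

```bash
python3 -m jog '[{"x":-0.1,"y":0.05,"z":0,"twist":0},{"x":-0.12,"y":0.05,"z":0,"twist":0},{"x":-0.12,"y":0.05,"z":0,"twist":0},{"x":-0.107,"y":0.042,"z":0,"twist":0},{"x":0,"y":0,"z":0.12,"twist":0},{"x":0,"y":0,"z":0.13,"twist":0},{"x":0,"y":0,"z":0.1,"twist":0},{"x":0,"y":0,"z":0,"twist":0},{"x":0,"y":0,"z":0,"twist":0}]'; python3 -c "
from h import *
tool([.5463,-.3632,.024])"
```

```text
time_s: 65.75
position: [0.5475, -0.363, 0.0577]
ee_rot: [[-0.028, 1.0, 0.0], [1.0, 0.028, -0.002], [-0.002, 0.0, -1.0]]
contact_force: [-0.9, 0.2, 0.1]
gripper_width: 0.271
finger_force: 39.2
shift frac [-0.    -0.004  0.112] xhead 91.6 pos [ 0.5475 -0.363   0.0577] t 65.75
```

Release, rise and move well clear of the scene for the final checks.

```bash
python3 -m jog '[{"x":0,"y":-0.004,"z":0.07,"twist":0},{"x":0,"y":0,"z":0.042,"twist":0},{"x":0,"y":0,"z":0,"twist":0},{"x":0,"y":0,"z":0,"twist":0}]';python3 -m jog '[{"x":0,"y":0,"z":0,"twist":0},{"x":0,"y":0,"z":0,"twist":0},{"x":0,"y":0,"z":0,"twist":0}]' 0.25 ; python3 -m jog '[{"x":0,"y":0,"z":-0.08,"twist":0},{"x":0,"y":0,"z":-0.15,"twist":0},{"x":0,"y":0,"z":-0.15,"twist":0},{"x":0,"y":0,"z":-0.15,"twist":0},{"x":-0.05,"y":-0.1,"z":-0.1,"twist":0},{"x":-0.1,"y":-0.1,"z":0,"twist":0},{"x":-0.13,"y":-0.1,"z":0,"twist":0},{"x":-0.13,"y":-0.1,"z":0,"twist":0},{"x":0,"y":0,"z":0,"twist":0},{"x":0,"y":0,"z":0,"twist":0}]' ; python3 - <<'E'
from h import *
tool([.6,-.35,.2])
w=capture("wrist");cv2.imwrite("pics/w26.png",w);h,s,v=cv2.split(cv2.cvtColor(w,cv2.COLOR_BGR2HSV))
rects("wrist",(h>105)&(h<125)&(s>100)&(v>30),.02,1500,90000,"tray")
for t in(150,185):shells("wrist",w,z=.013,thr=t)
sc=capture("scene");cv2.imwrite("pics/s26.png",sc);shells("scene",sc,z=.013,lo=60,hi=800,thr=125)
hv=cv2.cvtColor(sc,cv2.COLOR_BGR2HSV)[...,2];rects("scene",hv<30,.098,20,1500,"dk")
print("\n".join("".join(("." if h[y,x]>105 and h[y,x]<125 and s[y,x]>100 else "%X"%(v[y,x]//16)) for x in range(0,512,6)) for y in range(0,300,10)))
E
```

```text
time_s: 66.25
position: [0.5454, -0.363, 0.0228]
ee_rot: [[-0.028, 1.0, -0.001], [1.0, 0.028, -0.002], [-0.002, -0.001, -1.0]]
contact_force: [-0.3, 0.7, -1.1]
gripper_width: 0.266
finger_force: 39.9
time_s: 66.62
position: [0.5456, -0.3631, 0.0232]
ee_rot: [[-0.028, 1.0, -0.001], [1.0, 0.028, -0.002], [-0.002, -0.001, -1.0]]
contact_force: [-0.4, 0.1, -0.8]
gripper_width: 0.378
finger_force: 0.0
time_s: 67.88
position: [0.4296, -0.4886, 0.2137]
ee_rot: [[-0.028, 1.0, 0.001], [1.0, 0.028, -0.002], [-0.002, 0.0, -1.0]]
contact_force: [1.2, 0.8, -0.0]
gripper_width: 0.371
finger_force: 0.0
shift frac [0.446 0.581 0.045] xhead 91.6 pos [ 0.4296 -0.4886  0.2137] t 67.88
tray [408.  57.] px 14021 xy [ 570.4 -371.4] size [182.   86.5] ang 1.7
L px [377.  23.] mid [ 506.2 -340.2] nozzle head -178.2 len 57.3 w 52.0 area 1456 fill 0.68 edge 56.7
R px [455.  42.] mid [ 604.7 -337.8] nozzle head 92.4 len 62.8 w 56.0 area 1911 fill 0.94 edge 60.0
L px [378.  23.] mid [ 506.1 -340.2] nozzle head -178.2 len 56.1 w 51.1 area 1280 fill 0.62 edge 54.9
R px [454.  41.] mid [ 607.2 -335.1] nozzle head 
[... 3747 characters left out ...]
AAAA
AAAAAAAAAAAAAAAAAAAAAAAAAAAAAAAA98888889AAAAAAAAAAAAAAAAAAAAAAAAAAAAAAAAAAAAAAAAAAAAAA
AAAAAAAAAAAAAAAAAAAAAAAAAAAAAAAAAAAAAAAAAAAAAAAAAAAAAAAAAAAAAAAAAAAAAAAAAAAAAAAAAAAAAA
AAAAAAAAAAAAAAAAAAAAAAAAAAAAAAAAAA5307AAAAAAAAAA8024AAAAAAAAAAAAAAAAAAAAAAAAAAAAAAAAAA
AAAAAAAAAAAAAAAAAAAAAAAAAAAAAAA8013206AAAAAAAAAA8023107AAAAAAAAAAAAAAAAAAAAAAAAAAAAAAA
AAAAAAAAAAAAAAAAAAAAAAAAAAAAAAA0033005AAAAAAAAAA6003200AAAAAAAAAAAAAAAAAAAAAAAAAAAAAAA
AAAAAAAAAAAAAAAAAAAAAAAAAAAAA500013006AAAAAAAAAA700310005AAAAAAAAAAAAAAAAAAAAAAAAAAAAA
AAAAAAAAAAAAAAAAAAA400008AAA1000000009AAAAAAAAAAA000000000AAA900004AAAAAAAAAAAAAAAAAAA
AAAAAAAAAAAAAAAA700000000000000000000AAAAAAAAAAAA000000000000000000006AAAAAAAAAAAAAAAA
```

```bash
python3 - <<'E'
from h import *
for f in("raw_scene","s26"):
    v=cv2.cvtColor(cv2.imread(f"pics/{f}.png"),cv2.COLOR_BGR2HSV)[...,2][225:262,255:310].astype(float)
    m=np.where(v<30);m=[(x+255,y+225) for y,x in zip(*m) if y<32]
    print(f,len(m),np.mean(m,0)); rects("scene",cv2.cvtColor(cv2.imread(f"pics/{f}.png"),cv2.COLOR_BGR2HSV)[...,2]<30,.098,40,70,"dk")
print(proj("scene",(.6588,-.047,.098)),proj("scene",(.6588,-.047,.094)))
E
```

```text
raw_scene 96 [279.90625 247.34375]
dk [282. 243.] px 59 xy [658.5 -45.6] size [51.1  5.4] ang 15.9
dk [303. 266.] px 42 xy [725.8 -54. ] size [13.6 18.7] ang 12.4
s26 96 [279.90625    247.67708333]
dk [282. 244.] px 56 xy [659.6 -46. ] size [49.3  5.8] ang 13.2
dk [303. 267.] px 48 xy [727.4 -60.1] size [14.1 31.3] ang 15.5
[281.2847663  243.56340476] [281.17497636 244.50494826]
```

```bash
python3 -c "
from station import *
print(finish_job())"
```

```text
the job is handed in; nothing more can be done
None
```

I handed the job in at about 68 s of the 210 s. Both battery packs went into the jar, and the cap is back on and turned to its end stop, about 3 degrees past the marks. Each tray holds its two half-shells, flat and apart. The only thing I couldn't measure directly was that the cap has sprung fully back up.

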